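# Count the parts bowls back in

### The job

The instrument is stripped and its emptied parts bowls must be counted back in: nest all the bowls on the bench upright inside one another in size order, the largest at the bottom, on the round rubber pad of the riser shelf, and press the tally counter's side lever fully down and let it spring back once for each bowl, so that the pointer, now on the red zero mark, ends on the mark for the number of bowls. Leave everything else where it is.

Things in the scene. Friction and masses are not known exactly. Their poses are not given: they have to be found in the camera images.
- bowl_a: blue open round parts bowl, 168 mm across the rim, 50 mm high, empty. Origin: centre of the underside; z up its axis. The rim is an upright collar 8 mm thick (outside 84 mm from the axis) over the top 14 mm: pinch it from above, one finger inside. Foot 156 mm across; inner floor 14 mm above the underside, so a bowl nested in it stands 14 mm higher. 150 g. May be absent.
- bowl_b: orange open round parts bowl, 138 mm across the rim, 50 mm high, empty. Origin: centre of the underside; z up its axis. The rim is an upright collar 8 mm thick (outside 69 mm from the axis) over the top 14 mm: pinch it from above, one finger inside. Foot 126 mm across; inner floor 14 mm above the underside, so a bowl nested in it stands 14 mm higher. 115 g. May be absent.
- bowl_c: green open round parts bowl, 108 mm across the rim, 50 mm high, empty. Origin: centre of the underside; z up its axis. The rim is an upright collar 8 mm thick (outside 54 mm from the axis) over the top 14 mm: pinch it from above, one finger inside. Foot 96 mm across; inner floor 14 mm above the underside, so a bowl nested in it stands 14 mm higher. 85 g. May be absent.
- bowl_d: yellow open round parts bowl, 78 mm across the rim, 50 mm high, empty. Origin: centre of the underside; z up its axis. The rim is an upright collar 8 mm thick (outside 39 mm from the axis) over the top 14 mm: pinch it from above, one finger inside. Foot 66 mm across; inner floor 14 mm above the underside, so a bowl nested in it stands 14 mm higher. 60 g. May be absent.
- bowl_e: red open round parts bowl, 48 mm across the rim, 50 mm high, empty. Origin: centre of the underside; z up its axis. The rim is an upright collar 8 mm thick (outside 24 mm from the axis) over the top 14 mm: pinch it from above, one finger inside. Foot 36 mm across; inner floor 14 mm above the underside, so a bowl nested in it stands 14 mm higher. 40 g. May be absent.
- pad (a point): centre of the top of the round black rubber pad (156 mm across) on the low steel riser shelf (165 by 200 mm, fixed); the pad's top is 50 mm above the bench. The bowls are nested here.
- tally_pad (a point): centre of the top of the red thumb pad (26 x 24 mm) on the side lever of the fixed grey tally counter (105 x 96 x 66 mm). x is level and points from the pad to the lever's shaft, 70 mm behind it; y runs across the lever. At rest the pad is 75 mm above the bench; fully pressed it has gone 30 mm down (and within 4 mm along x). The housing begins 24 mm behind the pad's centre, 13 mm to its -y side.
- tally_lever (a joint): angle of the side lever, rad: 0 at rest (sprung up), 0.42 pressed fully down to its stop. Needs about 3 N at the thumb pad to start and 7 N to reach the stop; springs back when let go.
- tally_wheel (a joint): angle of the black pointer on the counter's dial, rad, clockwise seen from above; 0 on the long red mark. Ten marks, 0.628 rad apart. A full press of the lever and its full return advance it one mark; a ratchet keeps it from going back, so a press too many cannot be undone. A press well short of the stop moves it only part of a mark; the next full press then completes that same mark.
- spray_bottle: white spray bottle, 54 mm across, 140 mm tall, origin under its foot; a bystander, leave alone.
- carton: flat brown carton, 90 x 150 x 45 mm, origin under its centre; a bystander, leave alone.
- mouse: black computer mouse, 105 x 60 x 34 mm, origin under its centre; a bystander, leave alone.
- screwdriver: screwdriver with yellow handle, 180 mm long, lying, origin under its middle; a bystander, leave alone.
- tape_roll: small roll of black tape lying flat, 42 mm across, 16 mm high, origin under its centre; a bystander, leave alone.
- joystick: black joystick grip standing on its flange, 52 mm across, 84 mm tall, origin under its foot; a bystander, leave alone.

How it is judged:
By the outcome, as a careful person would: the job done as asked, in the order asked, and still so for the second after the job is handed in, with the robot touching nothing.
Of bowl_a, bowl_b, bowl_c, bowl_d, bowl_e only 4 to 5 are there at a start; the rules pass over those that are not, and their reading is None.
At some moment in a run one of bowl_c, bowl_d may be knocked a few centimetres aside while the robot is not near it.
It also fails if it takes over 210 s, if anything falls off the work surface, if the arm or the gripper's body presses on something with over 40 N, if the wrist force passes 120 N, or if a joint passes its speed limit or range.

### The arm

A 6-joint arm with a two-finger parallel gripper is mounted at the origin on the work surface. World frame = base frame: x ahead of the robot, y to its left, z up, the work surface at z = 0. Lengths are in mm, angles in rad, forces in N, time in s.
With the tool pointing down it reaches from about 325 to 850 mm from the base axis. Payload 4.4 kg.
Tool frame: the origin (TCP) lies midway between the tips of the shut fingers; the grasp point (between the pads) lies ctrl.tcp_to_grasp behind it (ctrl.tcp_to_grasp is the distance from the TCP to the grasp point, in mm); z points along the fingers, y is the line along which they close (so a half turn about z gives the same grasp; the last joint's range is limited). The gripper opens to 94 mm and grips with 3 to 60 N. Pads are 16 mm wide; open, the fingers measure 119 mm over their backs; the gripper's body (75 mm by 177 mm) begins 78 mm behind the grasp point.
Start: joints at [1.056, 0.207, 1.542, -0, 1.393, -0.15], TCP at [205.148, 537.161, 205.447] pointing down, gripper open.
Joint ranges: [-2.73, 2.73], [-0.86, 2.22], [0.23, 2.46], [-1.11, 4.25], [0.08, 2.63], [-2.82, 2.82]. Speed limits (rad/s): [2.79, 2.79, 3.14, 3.14, 3.14, 3.14].

### API

Orientations are given as a 3x3 rotation matrix whose columns are the frame's x, y, z axes.
In Python, from rig import ctrl gives the robot as it stands.
- The arm moves only by the shell command python3 inch.py [OPENING], which reads ROWS from standard input. ROWS is a JSON object with one list for each field, all of the same length, 1 to 10, a row being the entries at one place: sx, sy, sz (the shift in mm), drx, dry, drz (a rotation vector in rad); each row is the pose to reach, as a shift and turn from the pose commanded when the command began, along the tool's axes at that moment; what a row does not reach only later rows make up. A row lasts 1/10 s, in which the tool goes at most 50 mm and 0.15 rad, less where a joint would pass 70% of its speed; a pose out of reach is approached as far as the arm can. OPENING is the opening from 0.0 (shut) to 1.0 (fully open), set as the command begins (- or left out keeps the last). The fingers move at their own pace and stop on an object; the grip force is fixed at half the most. Time passes only in rows, so rows that do not move let the fingers close. It prints the time, the measured TCP pose, the force, the opening and the grip force at its end. Input that does not fit is refused with a message, and nothing moves.
- ctrl.sense(): the state, without advancing time (a new reading comes with each control period).
- ctrl.snapshot(name): name is "scene" or "top" or "wrist"; returns a dict with "frame" (420x560x3 uint8, red, green, blue), "camera_matrix" (3x3 intrinsics, pixels), "extrinsics" (4x4, takes a point from world to camera coordinates). Camera axes: x right, y down, z forward; pixel columns grow to the right and rows downward; lengths in mm; the calibration is good to about 2 mm. A picture is of the moment at which its call begins. There is no depth.
- ctrl.close_job(): hands the job in; it is judged then, once.
The state is a dict: "time_s": time; "joint_pos": joint angles; "joint_vel": joint speeds; "effort": joint torques, N m; "ee_pos": TCP position; "eef_rot": TCP orientation; "contact_force": force on the tool from outside, world axes, zero at the start; "torque": the same for the moment, N m; "gripper_width": opening from 0.0 (shut) to 1.0 (fully open); "gripper_force": force on a finger pad.
Only numpy, scipy, OpenCV 4.12 (cv2) and the standard library are available. Lean on these libraries where they do the work, as an engineer would, in place of code of your own. Each camera call takes 0.05 s, during which the arm holds its last target. There are 200 camera calls.

## Working session

There is one attempt and no reset: what is moved stays moved. The work goes in short steps, Python scripts to look and compute and a shell command to move; the robot and the scene stay as the last step left them, time stands still between calls to the robot, and variables do not carry over. Pictures are saved under pics/ and viewed, at most 14 in all, crops included, and the job is handed in when it is done.

```bash
ls; mkdir -p pics
cat > h.py <<'E'
import numpy as np,cv2
from rig import ctrl
def snap(n,f=None):
    s=ctrl.snapshot(n)
    if f: cv2.imwrite('pics/'+f,cv2.cvtColor(s['frame'],cv2.COLOR_RGB2BGR))
    return s
def ray(s,uv):
    K=np.array(s['camera_matrix']);E=np.array(s['extrinsics']);R=E[:3,:3];t=E[:3,3]
    d=R.T@np.linalg.inv(K)@np.array([uv[0],uv[1],1.]);return -R.T@t,d/np.linalg.norm(d)
def onz(s,uv,z):
    o,d=ray(s,uv);return o+d*(z-o[2])/d[2]
def proj(s,p):
    K=np.array(s['camera_matrix']);E=np.array(s['extrinsics']);q=K@(E[:3,:3]@np.asarray(p,float)+E[:3,3]);return q[:2]/q[2]
def tri(a,b):
    (o1,d1),(o2,d2)=a,b
    A=np.stack([d1,-d2],1);x=np.linalg.lstsq(A,o2-o1,rcond=None)[0]
    p,q=o1+d1*x[0],o2+d2*x[1];return (p+q)/2,np.linalg.norm(p-q)
E
python3 - <<'E'
from h import *
np.set_printoptions(precision=3,suppress=True)
for n in ('top','scene','wrist'):
    s=snap(n,n+'0.png');print(n,ray(s,(280,210)),np.array(s['camera_matrix'])[0])
st=ctrl.sense();print(st,ctrl.tcp_to_grasp)
E
```

```text
inch.py
pics
rig.py
top (array([ 392.305,   21.63 , 1253.93 ]), array([ 0.12 , -0.002, -0.993])) [389.753   0.    285.995]
scene (array([1080.636, -995.011,  826.38 ]), array([-0.39 ,  0.747, -0.538])) [519.921   0.    276.375]
wrist (array([136.571, 562.407, 382.903]), array([ 0.248, -0.089, -0.965])) [331.235   0.    277.646]
{'time_s': 0.15, 'joint_pos': array([ 1.056,  0.207,  1.543,  0.   ,  1.394, -0.15 ]), 'joint_vel': array([ 0.001, -0.004, -0.003,  0.   ,  0.001,  0.001]), 'effort': array([  0.   , -37.131, -28.181,   0.07 ,   0.033,  -0.   ]), 'ee_pos': array([204.841, 536.648, 204.605]), 'eef_rot': array([[-0.934,  0.357, -0.001],
       [ 0.357,  0.934, -0.001],
       [ 0.   , -0.002, -1.   ]]), 'contact_force': array([ 0.044, -0.544,  0.727]), 'torque': array([-0.029, -0.058, -0.023]), 'gripper_force': 0.0, 'gripper_width': 0.9995154237784235} 18.8
```

View pics/top0.png

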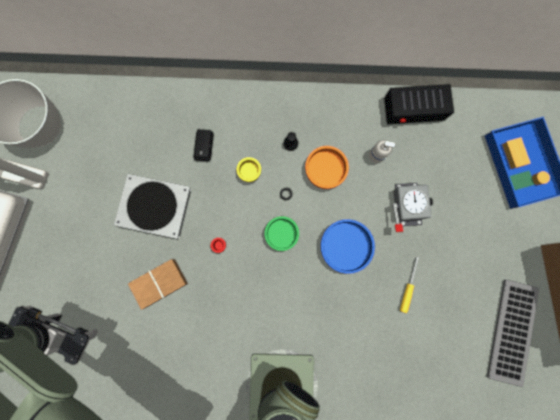

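View pics/scene0.png

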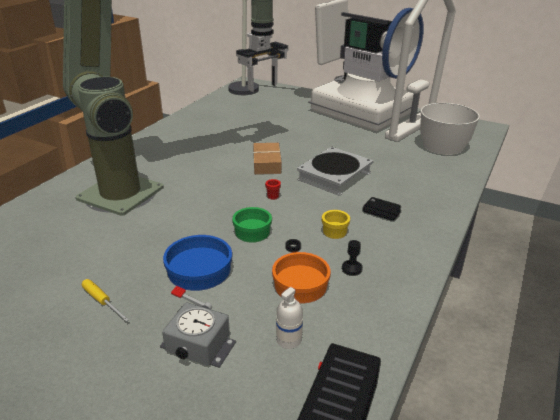

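The top view shows all five bowls: blue (347,246), orange (326,167), green (281,234), yellow (248,169), red (218,245). The pad is at (152,206), the thumb pad at (399,228) and the dial at (414,202). The scene view shows the same set, with the thumb pad at (178,292) and the lever running to the right of it.

```bash
cat >> h.py <<'E'
HUE={'a':(105,125),'b':(5,18),'c':(45,80),'d':(22,34),'e':(172,184)}
SEED={'top':dict(a=(347,246),b=(326,167),c=(281,234),d=(248,169),e=(218,245),t=(399,228)),
 'scene':dict(a=(198,260),b=(301,277),c=(252,224),d=(336,223),e=(273,189),t=(178,292))}
def mask(s,k):
    h=cv2.cvtColor(s['frame'],cv2.COLOR_RGB2HSV);lo,hi=HUE['e' if k=='t' else k]
    H=h[...,0].astype(int); H=np.where(H<8,H+180,H) if lo>170 else H
    return ((H>=lo)&(H<=hi)&(h[...,1]>110)&(h[...,2]>50)).astype(np.uint8)
def comp(s,k,seed=None,r=60):
    m=mask(s,k);n,l,st,c=cv2.connectedComponentsWithStats(m)
    best=[i for i in range(1,n) if st[i,4]>15 and (seed is None or np.hypot(*(c[i]-seed))<r)]
    i=max(best,key=lambda i:st[i,4]);m=(l==i).astype(np.uint8)
    ct=max(cv2.findContours(m,cv2.RETR_EXTERNAL,cv2.CHAIN_APPROX_NONE)[0],key=len)
    return cv2.convexHull(ct)[:,0].astype(float),ct[:,0].astype(float)
def circ(P):
    A=np.c_[2*P,np.ones(len(P))];x=np.linalg.lstsq(A,(P**2).sum(1),rcond=None)[0]
    return x[0],x[1],np.sqrt(x[2]+x[0]**2+x[1]**2)
def rim(s,k,z=50,seed=None,r=60):
    H,_=comp(s,k,seed,r);P=np.array([onz(s,p,z)[:2] for p in H]);return circ(P)
E
cat > m.py <<'E'
from h import *
np.set_printoptions(precision=1,suppress=True)
T=snap('top');S=snap('scene')
for k in 'abcde':
    x=rim(T,k,50,SEED['top'][k],30)
    H,C=comp(S,k,SEED['scene'][k],30)
    mid=C[np.argmin(C[:,0]),1]/2+C[np.argmax(C[:,0]),1]/2
    U=C[C[:,1]<=mid+1]
    y=circ(np.array([onz(S,p,50)[:2] for p in U]))
    # height by triangulating the rim centres
    p,e=tri(ray(T,proj(T,[x[0],x[1],50])),ray(S,proj(S,[y[0],y[1],50])))
    print(k,np.array(x),np.array(y),'tri',p,e)
for k,sd in (('t',SEED),):
    u=comp(T,'t',SEED['top']['t'],12)[0].mean(0);v=comp(S,'t',SEED['scene']['t'],15)[0].mean(0)
    print('tally',u,v,tri(ray(T,u),ray(S,v)))
# pad
def dark(s,seed,r):
    g=s['frame'].max(2);n,l,st,c=cv2.connectedComponentsWithStats((g<60).astype(np.uint8));i=l[seed[1],seed[0]]
    ct=max(cv2.findContours((l==i).astype(np.uint8),cv2.RETR_EXTERNAL,cv2.CHAIN_APPROX_NONE)[0],key=len)
    return cv2.convexHull(ct)[:,0].astype(float)
H=dark(T,(152,206),0);G=dark(S,(335,163),0)
a=circ(np.array([onz(T,p,50)[:2] for p in H]));b=circ(np.array([onz(S,p,50)[:2] for p in G]))
print('pad',np.array(a),np.array(b),tri(ray(T,proj(T,[*a[:2],50])),ray(S,proj(S,[*b[:2],50]))))
# dial (white)
w=cv2.inRange(T['frame'],(190,190,190),(255,255,255));n,l,st,c=cv2.connectedComponentsWithStats(w[180:225,395:435])
for i in range(1,n):
    if st[i,4]>20: print('white',c[i]+[395,180],st[i,4],onz(T,c[i]+[395,180],66))
E
python3 m.py
```

```text
a [ 432.6 -191.3   83. ] [ 434.  -191.3   82.3] tri [ 433.1 -191.1   49.5] 1.1714971422076919
b [ 679.6 -123.8   69.2] [ 681.3 -122.    67.6] tri [ 680.6 -123.2   50.4] 2.3306021381979423
c [466.1  13.   52.3] [467.1  14.7  51.4] tri [466.8  13.5  50.5] 1.7110543701220338
d [664.1 122.1  38.8] [666.7 124.2  37.7] tri [665.5 122.9  50. ] 3.208816735168984
e [424.8 206.8  23.3] [425.5 209.3  22.8] tri [425.6 207.2  50.9] 1.8957989419634445
tally [398.1 227.1] [179.1 291.4] (array([ 493.9, -342.3,   72.8]), np.float64(2.4764452868211277))
pad [540.6 417.4  73.1] [541.3 420.2  74.2] (array([541.3, 417.7,  50.9]), np.float64(1.9221853848693027))
white [414.8 201.4] 395 [ 574.8 -398.    66. ]
```

Run:
```python
import cv2
t=cv2.imread('pics/top0.png')[170:260,360:450];s=cv2.imread('pics/scene0.png')[270:370,140:250]
a=cv2.resize(t,(396,396),interpolation=3);b=cv2.resize(s,(396,360),interpolation=3);b=cv2.copyMakeBorder(b,0,36,0,0,0)
cv2.imwrite('pics/crop.png',cv2.hconcat([a,b]))
```

```text
(no output)
```

View pics/crop.png

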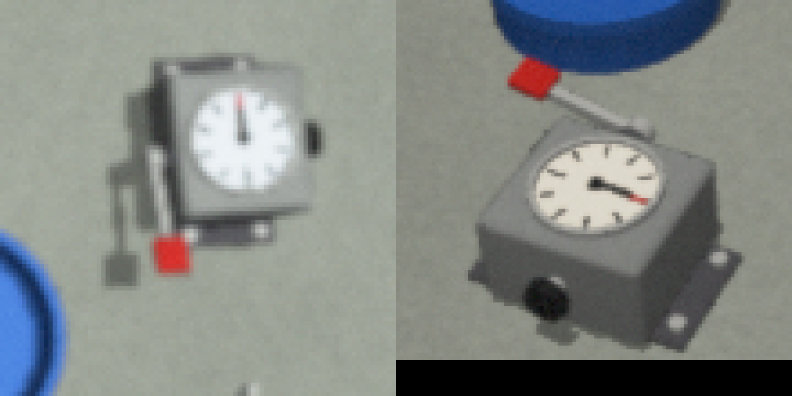

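The enlarged crop shows the pointer on the red zero mark. The red thumb pad sits at the -x end of the lever, which runs along world +x, with the housing on its -y side. I'll keep the tool yaw fixed and pinch each rim on its +tool-y side, starting with blue.

```bash
cat >> h.py <<'E'
def go(x,y,z):
    s=ctrl.sense();d=s['eef_rot'].T@(np.array([x,y,z])-s['ee_pos']);print('at',s['ee_pos'].round(1),'t',s['time_s'],'delta tool',d.round(1))
E
echo '{"sx":[-118,-236,-236,-236,-236,-236,-236,-236],"sy":[-130,-259,-259,-259,-259,-259,-259,-259],"sz":[19,38,38,38,38,38,38,38],"drx":[0,0,0,0,0,0,0,0],"dry":[0,0,0,0,0,0,0,0],"drz":[0,0,0,0,0,0,0,0]}' | python3 inch.py 0.4
echo '{"sx":[-236,-236,-236,-236,-236,-236,-236,-236,-236],"sy":[-259,-259,-259,-259,-259,-259,-259,-259,-259],"sz":[38,38,38,38,38,38,38,38,38],"drx":[0,0,0,0,0,0,0,0,0],"dry":[0,0,0,0,0,0,0,0,0],"drz":[0,0,0,0,0,0,0,0,0]}' | python3 inch.py
python3 - <<'E'
from h import *
go(461.6,-116.3,34)
s=snap('wrist','w1.png')
print(proj(s,[433,-191,50]),proj(s,[461.6,-116.3,50]))
try: print(rim(s,'a',50))
except Exception as e: print(e)
E
```

```text
time_s: 1.05
ee_pos: [334.5, 206.3, 166.9]
eef_rot: [[-0.931, 0.365, -0.0], [0.365, 0.931, -0.002], [-0.001, -0.002, -1.0]]
contact_force: [-0.1, -0.0, -0.3]
gripper_width: 0.404
gripper_force: 0.0
time_s: 1.95
ee_pos: [461.5, -115.1, 129.1]
eef_rot: [[-0.934, 0.358, -0.001], [0.358, 0.934, 0.001], [0.001, 0.001, -1.0]]
contact_force: [0.1, 0.5, -0.5]
gripper_width: 0.399
gripper_force: 0.0
at [ 461.5 -115.1  129.1] t 1.95 delta tool [-0.7 -1.2 95. ]
[177.86863328 213.88073505] [276.82639593 213.7856881 ]
(np.float64(431.7095448376012), np.float64(-190.81102918408547), np.float64(82.85404295230799))
```

View pics/w1.png

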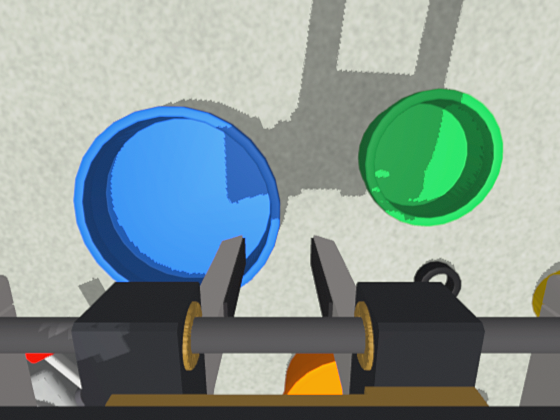

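The wrist view shows the blue rim centred near (177,200), with its right edge at (280,205) under the fingers. That fits the triangulation, so I'm going down.

```bash
echo '{"sx":[0,0,0,0,0,0],"sy":[-1,-1,-1,-1,-1,-1],"sz":[30,60,80,92,95,95],"drx":[0,0,0,0,0,0],"dry":[0,0,0,0,0,0],"drz":[0,0,0,0,0,0]}' | python3 inch.py
echo '{"sx":[0,0,0,0,0,0],"sy":[0,0,0,0,0,0],"sz":[0,0,0,0,0,0],"drx":[0,0,0,0,0,0],"dry":[0,0,0,0,0,0],"drz":[0,0,0,0,0,0]}' | python3 inch.py 0
echo '{"sx":[0,0,0,0,0,0],"sy":[0,0,0,0,0,0],"sz":[-10,-30,-60,-90,-100,-100],"drx":[0,0,0,0,0,0],"dry":[0,0,0,0,0,0],"drz":[0,0,0,0,0,0]}' | python3 inch.py
python3 - <<'E'
from h import *
go(541.5+28.6,418+74.7,135)
s=snap('wrist','w2.png');print(rim(s,'a',50+ctrl.sense()['ee_pos'][2]-34))
E
```

```text
time_s: 2.6
ee_pos: [461.1, -115.2, 34.8]
eef_rot: [[-0.935, 0.355, 0.0], [0.355, 0.935, 0.0], [-0.0, 0.0, -1.0]]
contact_force: [-0.1, 0.6, 0.4]
gripper_width: 0.403
gripper_force: 0.0
time_s: 3.2
ee_pos: [461.1, -116.3, 35.0]
eef_rot: [[-0.934, 0.357, 0.0], [0.357, 0.934, -0.0], [-0.0, -0.0, -1.0]]
contact_force: [-2.7, 0.4, 4.1]
gripper_width: 0.074
gripper_force: 31.3
time_s: 3.8
ee_pos: [462.3, -116.6, 136.1]
eef_rot: [[-0.934, 0.357, 0.004], [0.357, 0.934, -0.002], [-0.004, -0.0, -1.0]]
contact_force: [-0.6, -0.2, -1.7]
gripper_width: 0.07
gripper_force: 31.4
at [ 462.3 -116.6  136.1] t 3.8 delta tool [1.167e+02 6.077e+02 6.000e-01]
(np.float64(436.4172414373465), np.float64(-185.58576224855074), np.float64(75.93302812768025))
```

View pics/w2.png

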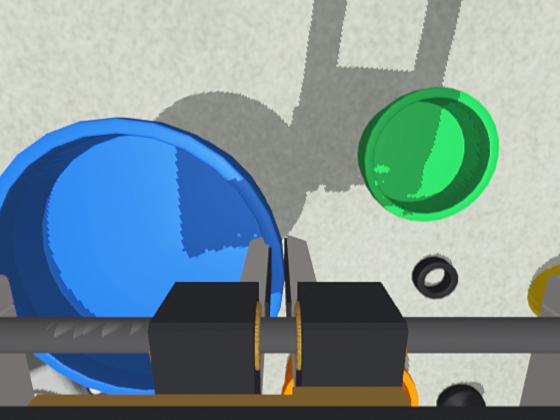

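Blue is held level: its rim runs from (120,118) to the fingers at (275,240). Next is the carry to the pad.

```bash
echo '{"sx":[2,6,13,20,28,36,43,51,58],"sy":[10,30,65,105,145,185,225,265,305],"sz":[0,0,0,0,0,0,0,0,0],"drx":[0,0,0,0,0,0,0,0,0],"dry":[0,0,0,0,0,0,0,0,0],"drz":[0,0,0,0,0,0,0,0,0]}' | python3 inch.py
echo '{"sx":[7,15,22,30,37,44,50,55,58,58],"sy":[38,76,114,152,190,228,260,285,298,303],"sz":[0,0,0,0,0,0,0,0,0,0],"drx":[0,0,0,0,0,0,0,0,0,0],"dry":[0,0,0,0,0,0,0,0,0,0],"drz":[0,0,0,0,0,0,0,0,0,0]}' | python3 inch.py
echo '{"sx":[0,0,0],"sy":[0,0,0],"sz":[0,0,0],"drx":[0,0,0],"dry":[0,0,0],"drz":[0,0,0]}' | python3 inch.py
python3 - <<'E'
from h import *
go(541.5+28.6,418+74.7,86)
s=snap('top','t2.png');S=snap('scene')
print('rim',rim(s,'a',50+ctrl.sense()['ee_pos'][2]-34,(152,206),60))
E
```

```text
time_s: 4.75
ee_pos: [513.7, 191.7, 132.1]
eef_rot: [[-0.934, 0.356, -0.004], [0.356, 0.934, -0.001], [0.004, -0.002, -1.0]]
contact_force: [1.3, -0.6, -1.0]
gripper_width: 0.074
gripper_force: 31.4
time_s: 5.75
ee_pos: [567.2, 494.9, 130.9]
eef_rot: [[-0.935, 0.355, -0.004], [0.355, 0.935, -0.002], [0.003, -0.003, -1.0]]
contact_force: [0.5, -1.5, -0.9]
gripper_width: 0.072
gripper_force: 31.4
time_s: 6.05
ee_pos: [569.4, 492.2, 134.0]
eef_rot: [[-0.934, 0.358, -0.001], [0.358, 0.934, -0.001], [0.0, -0.001, -1.0]]
contact_force: [1.0, -1.0, -1.1]
gripper_width: 0.075
gripper_force: 31.4
at [569.4 492.2 134. ] t 6.05 delta tool [-0.5  0.7 48. ]
rim (np.float64(547.1809479542533), np.float64(407.27970326790296), np.float64(84.00750332227611))
```

View pics/t2.png

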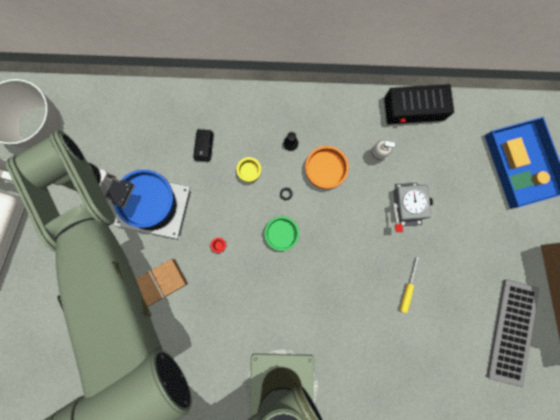

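Blue is over the shelf at about (146,198), and the gripper hides its left edge. I'll refit using only the unhidden edge.

```bash
cat >> h.py <<'E'
from scipy.optimize import least_squares
def rimR(s,k,z,R,seed,r=60,hull=True):   # robust circle of known radius
    H=comp(s,k,seed,r)[0 if hull else 1];P=np.array([onz(s,p,z)[:2] for p in H])
    f=lambda c:np.hypot(P[:,0]-c[0],P[:,1]-c[1])-R
    return least_squares(f,P.mean(0),loss='soft_l1',f_scale=1.5).x
E
python3 - <<'E'
from h import *
s=snap('top')
z=ctrl.sense()['ee_pos'][2]-34+50
for zz in(z-8,z,z+8):print(zz,rimR(s,'a',zz,83,(150,203),hull=False))
S=snap('scene','s2.png')
E
```

```text
142.74568820339113 [548.34144488 408.20588776]
150.74568820339113 [547.38826177 405.69412626]
158.74568820339113 [546.44186927 403.0738024 ]
```

View pics/s2.png

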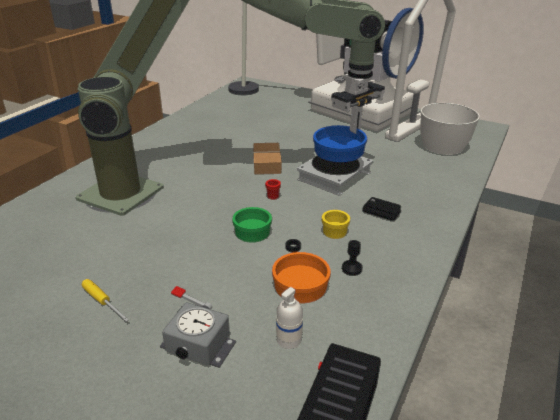

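Blue hangs roughly level over the pad at (340,143). I'll lower it and measure again before releasing.

```bash
echo '{"sx":[0,0,0,0,0,0],"sy":[0,0,0,0,0,0],"sz":[15,28,34,38,38,38],"drx":[0,0,0,0,0,0],"dry":[0,0,0,0,0,0],"drz":[0,0,0,0,0,0]}' | python3 inch.py
python3 - <<'E'
from h import *
s=snap('top');z=ctrl.sense()['ee_pos'][2]-34+50
for zz in(z-8,z):print(zz,rimR(s,'a',zz,83,(150,203),hull=False))
S=snap('scene')
H,C=comp(S,'a',(340,150),40)
mid=C[np.argmin(C[:,0]),1]/2+C[np.argmax(C[:,0]),1]/2;U=C[C[:,1]<=mid+1]
L=C[np.argmin(C[:,0])],C[np.argmax(C[:,0])]
print(L,[onz(S,p,z) for p in L], circ(np.array([onz(S,p,z)[:2] for p in U])))
E
```

```text
time_s: 6.85
ee_pos: [569.6, 493.5, 96.6]
eef_rot: [[-0.934, 0.357, 0.0], [0.357, 0.934, 0.0], [-0.0, 0.0, -1.0]]
contact_force: [-0.4, 0.4, -0.9]
gripper_width: 0.076
gripper_force: 31.4
104.99435177885634 [548.37017811 410.23165816]
112.99435177885634 [547.48223968 407.62967558]
(array([313., 145.]), array([365., 151.])) [array([475.74122913, 384.99332275, 112.99435178]), array([635.51260853, 423.46333889, 112.99435178])] (np.float64(549.8463763754571), np.float64(413.3512573135019), np.float64(75.44022592329145))
```

```bash
echo '{"sx":[0,0,0,0,0],"sy":[0,0,0,0,0],"sz":[4,7,9,9,9],"drx":[0,0,0,0,0],"dry":[0,0,0,0,0],"drz":[0,0,0,0,0]}' | python3 inch.py
echo '{"sx":[0,0,0,0,0],"sy":[0,0,0,0,0],"sz":[2,2,2,2,2],"drx":[0,0,0,0,0],"dry":[0,0,0,0,0],"drz":[0,0,0,0,0]}' | python3 inch.py 0.35
echo '{"sx":[0,0,0,0,0,0,0,0,0,0],"sy":[0,0,0,-40,-90,-140,-190,-240,-290,-320],"sz":[-15,-45,-95,-110,-110,-110,-110,-110,-110,-110],"drx":[0,0,0,0,0,0,0,0,0,0],"dry":[0,0,0,0,0,0,0,0,0,0],"drz":[0,0,0,0,0,0,0,0,0,0]}' | python3 inch.py
echo '{"sx":[25,50,75,90,90],"sy":[-40,-80,-120,-160,-160],"sz":[0,0,0,0,0],"drx":[0,0,0,0,0],"dry":[0,0,0,0,0],"drz":[0,0,0,0,0]}' | python3 inch.py
cat > stack.py <<'E'
from h import *
import sys
R=dict(a=83,b=68.5,c=53,d=38.5,e=23.5)
k=sys.argv[1];z=float(sys.argv[2])
s=snap('top');S=snap('scene','s_%s.png'%k)
x=rim(s,k,z,(150,204),60)
H,C=comp(S,k,(338,155),45);mid=C[np.argmin(C[:,0]),1]/2+C[np.argmax(C[:,0]),1]/2
y=circ(np.array([onz(S,p,z)[:2] for p in C[C[:,1]<=mid+1]]))
print(x,y,tri(ray(s,proj(s,[*x[:2],z])),ray(S,proj(S,[*y[:2],z]))))
E
python3 stack.py a 100; python3 -c "
from h import *
go(0,0,0)"
```

```text
time_s: 7.45
ee_pos: [569.4, 493.1, 87.4]
eef_rot: [[-0.934, 0.357, -0.0], [0.357, 0.934, -0.0], [0.0, -0.001, -1.0]]
contact_force: [0.5, 0.2, -1.1]
gripper_width: 0.075
gripper_force: 31.4
time_s: 7.95
ee_pos: [569.6, 493.4, 85.6]
eef_rot: [[-0.934, 0.357, 0.0], [0.357, 0.934, 0.0], [-0.0, 0.0, -1.0]]
contact_force: [-0.4, 0.3, 0.1]
gripper_width: 0.35
gripper_force: 0.0
time_s: 8.95
ee_pos: [454.2, 191.9, 196.8]
eef_rot: [[-0.934, 0.358, 0.001], [0.358, 0.934, -0.0], [-0.002, 0.0, -1.0]]
contact_force: [0.2, -0.1, 0.7]
gripper_width: 0.349
gripper_force: 0.0
time_s: 9.45
ee_pos: [311.9, 75.0, 196.0]
eef_rot: [[-0.933, 0.361, 0.002], [0.361, 0.933, -0.001], [-0.002, -0.0, -1.0]]
contact_force: [-0.4, 0.7, -0.3]
gripper_width: 0.35
gripper_force: 0.0
(np.float64(548.2245955501749), np.float64(411.63722395123784), np.float64(84.1666861925665)) (np.float64(551.0201735678052), np.float64(417.4733153313738), np.float64(80.93931047795638)) (array([550.28347766, 412.59498465, 101.24133352]), np.float64(5.034350649291468))
at [315.   76.8 196.8] t 9.55 delta tool [ 267.3 -185.1  195.5]
```

Run:
```python
from h import *
s=snap('top','t3.png');S=cv2.imread('pics/s_a.png')
t=cv2.imread('pics/t3.png')
a=cv2.resize(t[150:260,90:220],(390,330),interpolation=3);b=cv2.resize(S[110:210,280:400],(396,330),interpolation=3)
cv2.imwrite('pics/c3.png',cv2.hconcat([a,b]))
```

```text
(no output)
```

View pics/c3.png

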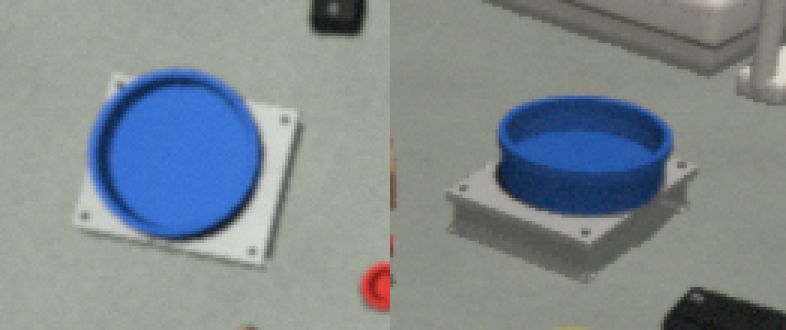

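Compared with the shelf screws, whose centre is at about (185,167) in the crop, the bowl sits about 8 mm too far in +x and 5 mm too far in -y. It swung in the grip during the carry. I'll regrasp and shift it.

```bash
echo '{"sx":[-50,-50,-50,-50,-50,-99,-99,-99,-99,-99],"sy":[238,238,238,238,238,477,477,477,477,477],"sz":[20,20,20,20,20,47,47,47,47,47],"drx":[0,0,0,0,0,0,0,0,0,0],"dry":[0,0,0,0,0,0,0,0,0,0],"drz":[0,0,0,0,0,0,0,0,0,0]}' | python3 inch.py
echo '{"sx":[0,0],"sy":[0,0],"sz":[0,0],"drx":[0,0],"dry":[0,0],"drz":[0,0]}' | python3 inch.py
python3 -c "
from h import *
go(577.9,487.2,86)"
```

```text
time_s: 10.6
ee_pos: [577.1, 491.8, 146.2]
eef_rot: [[-0.935, 0.354, -0.001], [0.354, 0.935, 0.0], [0.001, -0.0, -1.0]]
contact_force: [1.5, 0.0, 0.2]
gripper_width: 0.348
gripper_force: 0.0
time_s: 10.8
ee_pos: [575.7, 489.2, 144.7]
eef_rot: [[-0.935, 0.354, -0.004], [0.354, 0.935, -0.002], [0.002, -0.004, -1.0]]
contact_force: [-0.1, 0.1, -0.2]
gripper_width: 0.348
gripper_force: 0.0
at [575.7 489.2 144.7] t 10.8 delta tool [-2.9 -0.9 58.7]
```

```bash
echo '{"sx":[-3,-3,-3,-3,-3,-3],"sy":[-1,-1,-1,-1,-1,-1],"sz":[20,40,52,59,59,59],"drx":[0,0,0,0,0,0],"dry":[0,0,0,0,0,0],"drz":[0,0,0,0,0,0]}' | python3 inch.py
echo '{"sx":[0,0,0,0,0],"sy":[0,0,0,0,0],"sz":[0,0,0,0,0],"drx":[0,0,0,0,0],"dry":[0,0,0,0,0],"drz":[0,0,0,0,0]}' | python3 inch.py 0
echo '{"sx":[0,0,3,6,9,9,9,9,9],"sy":[0,0,1,1,2,2,2,2,2],"sz":[-3,-6,-6,-6,-6,-6,-2,1,1],"drx":[0,0,0,0,0,0,0,0,0],"dry":[0,0,0,0,0,0,0,0,0],"drz":[0,0,0,0,0,0,0,0,0]}' | python3 inch.py
echo '{"sx":[0,0,0,0],"sy":[0,0,0,0],"sz":[0,0,0,0],"drx":[0,0,0,0],"dry":[0,0,0,0],"drz":[0,0,0,0]}' | python3 inch.py 0.3
echo '{"sx":[0,0,0,0,0,0,0,0,0,0],"sy":[0,0,0,-40,-90,-140,-190,-240,-290,-320],"sz":[-15,-45,-95,-110,-110,-110,-110,-110,-110,-110],"drx":[0,0,0,0,0,0,0,0,0,0],"dry":[0,0,0,0,0,0,0,0,0,0],"drz":[0,0,0,0,0,0,0,0,0,0]}' | python3 inch.py
echo '{"sx":[25,50,50,50,50],"sy":[-40,-80,-120,-160,-160],"sz":[0,0,0,0,0],"drx":[0,0,0,0,0],"dry":[0,0,0,0,0],"drz":[0,0,0,0,0]}' | python3 inch.py
python3 stack.py a 100; python3 m.py|grep '^[bcde]';python3 -c "
from h import *
go(0,0,0)"
```

```text
time_s: 11.4
ee_pos: [579.7, 485.5, 90.7]
eef_rot: [[-0.934, 0.357, 0.001], [0.357, 0.934, 0.001], [-0.001, 0.001, -1.0]]
contact_force: [-0.8, -0.6, 0.8]
gripper_width: 0.352
gripper_force: 0.0
time_s: 11.9
ee_pos: [579.7, 485.7, 90.4]
eef_rot: [[-0.934, 0.357, 0.001], [0.357, 0.934, 0.001], [-0.001, 0.001, -1.0]]
contact_force: [-0.4, 0.9, 2.3]
gripper_width: 0.067
gripper_force: 29.9
time_s: 12.8
ee_pos: [571.8, 490.8, 90.2]
eef_rot: [[-0.934, 0.357, 0.001], [0.357, 0.934, 0.001], [-0.0, 0.001, -1.0]]
contact_force: [-2.0, -1.4, 5.2]
gripper_width: 0.062
gripper_force: 30.0
time_s: 13.2
ee_pos: [571.4, 490.1, 87.9]
eef_rot: [[-0.934, 0.357, -0.001], [0.357, 0.934, -0.0], [0.0, -0.001, -1.0]]
contact_force: [0.1, 0.2, 0.1]
gripper_width: 0.295
gripper_force: 0.0
time_s: 14.2
ee_pos: [456.3, 188.9, 199.7]
eef_rot: [[-0.934, 0.358, 0.001], [0.358, 0.934, -0.001], [-0.001, -0.0, -1.0]]
contact_force: [0.0, 0.7, -0.6]
gripper_width: 0.301
gripper_force: 0.0
time_s: 14.7
ee_pos: [352.9, 56.8, 199.6]
eef_rot: [[-0.932, 0.362, 0.002], [0.362, 0.932, -0.002], [-0.003, -0.001, -1.0]]
contact_force: [-0.1, -0.1, -0.4]
gripper_width: 0.301
gripper_force: 0.0
(np.float64(545.3550331313189), np.float64(411.78972383239443), np.float64(83.53652373691259)) (np.float64(548.3389203497969), np.float64(417.13099434590885), np.float64(81.37131258552695)) (array([547.42437774, 412.82427062, 100.96643515]), np.float64(4.97314051701659))
at [354.4  60.4 199.3] t 14.9 delta tool [ 309.9 -182.9  198.6]Traceback (most recent call last):
  File "m.py", line 5, in <module>
    x=rim(T,k,50,SEED['top'][k],30)
  File "h.py", line 35, in rim
    H,_=comp(s,k,seed,r);P=np.array([onz(s,p,z)[:2] for p in H]);return circ(P)
        ~~~~^^^^^^^^^^^^
  File "h.py", line 28, in comp
    i=max(best,key=lambda i:st[i,4]);m=(l==i).astype(np.uint8)
ValueError: max() iterable argument is empty
```

Most of that drag only turned the bowl about the pinch, and it is still about 7 mm off. I'll push it home from inside the rim with shut fingers, first along tool +x and then along tool +y.

```bash
echo '{"sx":[-47,-47,-47,-47,-47,-47,-47,-47,-47,-47],"sy":[400,400,400,400,400,400,400,400,400,400],"sz":[39,39,39,39,39,39,39,39,39,39],"drx":[0,0,0,0,0,0,0,0,0,0],"dry":[0,0,0,0,0,0,0,0,0,0],"drz":[0,0,0,0,0,0,0,0,0,0]}' | python3 inch.py 0
echo '{"sx":[0,0,0,0,0],"sy":[0,0,0,0,0],"sz":[30,60,72,72,72],"drx":[0,0,0,0,0],"dry":[0,0,0,0,0],"drz":[0,0,0,0,0]}' | python3 inch.py
python3 -c "
from h import *
go(541.3-.934*67,418+.357*67,88);go(541.3+.357*63,418+.934*63,88)"
```

```text
time_s: 15.9
ee_pos: [538.9, 419.1, 157.1]
eef_rot: [[-0.936, 0.353, -0.003], [0.353, 0.936, -0.002], [0.002, -0.003, -1.0]]
contact_force: [-0.5, -0.4, 0.3]
gripper_width: 0.005
gripper_force: 0.0
time_s: 16.4
ee_pos: [540.7, 416.7, 88.9]
eef_rot: [[-0.934, 0.357, 0.001], [0.357, 0.934, 0.001], [-0.001, 0.001, -1.0]]
contact_force: [0.3, -0.1, 0.7]
gripper_width: 0.005
gripper_force: 0.0
at [540.7 416.7  88.9] t 16.4 delta tool [66.9  1.5  0.9]
at [540.7 416.7  88.9] t 16.4 delta tool [-0.1 64.4  1. ]
```

```bash
echo '{"sx":[25,45,55,60,63,65,67,67,50,0],"sy":[0,0,0,0,0,0,0,0,0,0],"sz":[0,0,0,0,0,0,0,0,0,0],"drx":[0,0,0,0,0,0,0,0,0,0],"dry":[0,0,0,0,0,0,0,0,0,0],"drz":[0,0,0,0,0,0,0,0,0,0]}' | python3 inch.py
echo '{"sx":[0,0,0,0,0,0,0,0,0,0],"sy":[0,25,45,55,59,62,64,64,50,20],"sz":[0,0,0,0,0,0,0,0,0,0],"drx":[0,0,0,0,0,0,0,0,0,0],"dry":[0,0,0,0,0,0,0,0,0,0],"drz":[0,0,0,0,0,0,0,0,0,0]}' | python3 inch.py
echo '{"sx":[0,0,0,0,0,0,0,0,0,0],"sy":[-40,-40,-90,-140,-190,-240,-290,-340,-390,-390],"sz":[-50,-100,-112,-112,-112,-112,-112,-112,-112,-112],"drx":[0,0,0,0,0,0,0,0,0,0],"dry":[0,0,0,0,0,0,0,0,0,0],"drz":[0,0,0,0,0,0,0,0,0,0]}' | python3 inch.py 0.3
sed -i "s/^for k in 'abcde':/import sys\nfor k in sys.argv[1]:/" m.py
python3 stack.py a 100; python3 m.py bcde;python3 -c "
from h import *
go(680+.357*65,-123.5+.934*65,38)"
```

```text
time_s: 17.4
ee_pos: [537.5, 417.9, 86.7]
eef_rot: [[-0.936, 0.352, -0.004], [0.352, 0.936, -0.0], [0.003, -0.002, -1.0]]
contact_force: [-0.1, 0.7, 0.6]
gripper_width: 0.006
gripper_force: 0.0
time_s: 18.4
ee_pos: [547.5, 436.1, 87.7]
eef_rot: [[-0.935, 0.355, 0.001], [0.355, 0.935, 0.001], [-0.001, 0.002, -1.0]]
contact_force: [-0.3, -0.7, -0.0]
gripper_width: 0.006
gripper_force: 0.0
time_s: 19.4
ee_pos: [406.1, 67.4, 199.3]
eef_rot: [[-0.932, 0.362, -0.0], [0.362, 0.932, -0.002], [-0.0, -0.002, -1.0]]
contact_force: [-0.2, -0.3, 0.0]
gripper_width: 0.299
gripper_force: 0.0
(np.float64(539.8200762824337), np.float64(414.4153822194319), np.float64(83.2813141016139)) (np.float64(542.4803357218443), np.float64(418.513799884582), np.float64(81.6990966165997)) (array([541.56901633, 415.34992197, 100.59064206]), np.float64(4.137099025475454))
b [ 679.8 -123.6   69.3] [ 681.3 -122.    67.6] tri [ 680.7 -123.    50.3] 2.0397842649207347
c [468.3  12.1  50.8] [466.1  14.8  51.7] tri [468.   12.   52.2] 0.2874148209325884
d [664.1 122.1  38.9] [666.7 124.2  37.7] tri [665.5 122.9  50. ] 3.230557418872936
e [425.4 214.3  17.9] [426.1 211.   21. ] tri [425.  214.2  48.2] 1.1854763537442947
tally [398.1 227.1] [179.1 291.4] (array([ 493.9, -342.3,   72.8]), np.float64(2.4764452868211277))
pad [ 665.7    3.3 1099.8] [-264.3 1639.7 2406.8] (array([561.2,  12.8, 527.9]), np.float64(9.0450822129086))
white [414.8 201.4] 399 [ 574.9 -398.    66. ]
at [408.7  71.7 199.8] t 19.6 delta tool [-322.9  -20.8  162.1]
```

Blue is now within 3 mm of the pad centre in both views. Next is orange at (680,-123).

```bash
echo '{"sx":[-323,-323,-323,-323,-323,-323,-323,-323,-323,-323],"sy":[-21,-21,-21,-21,-21,-21,-21,-21,-21,-21],"sz":[40,40,40,40,40,80,110,110,110,110],"drx":[0,0,0,0,0,0,0,0,0,0],"dry":[0,0,0,0,0,0,0,0,0,0],"drz":[0,0,0,0,0,0,0,0,0,0]}' | python3 inch.py
python3 -c "
from h import *
go(680.3+.357*65,-123.2+.934*65,38.5)
s=snap('wrist');print(rim(s,'b',50))"
```

```text
time_s: 20.6
ee_pos: [702.7, -62.0, 90.4]
eef_rot: [[-0.935, 0.355, 0.0], [0.355, 0.935, 0.0], [-0.0, 0.0, -1.0]]
contact_force: [-0.3, 0.6, 0.3]
gripper_width: 0.299
gripper_force: 0.0
at [702.7 -62.   90.4] t 20.6 delta tool [-0.9 -0.2 51.9]
(np.float64(680.3346289525759), np.float64(-123.46743986722572), np.float64(68.32151964171257))
```

```bash
echo '{"sx":[-1,-1,-1,-1,-1,-1],"sy":[0,0,0,0,0,0],"sz":[20,38,48,52,52,52],"drx":[0,0,0,0,0,0],"dry":[0,0,0,0,0,0],"drz":[0,0,0,0,0,0]}' | python3 inch.py
echo '{"sx":[0,0,0,0,0],"sy":[0,0,0,0,0],"sz":[0,0,0,0,0],"drx":[0,0,0,0,0],"dry":[0,0,0,0,0],"drz":[0,0,0,0,0]}' | python3 inch.py 0
echo '{"sx":[0,0,0,0,0,0,0,0,0,0],"sy":[0,0,0,0,0,0,0,0,0,0],"sz":[-5,-15,-35,-60,-85,-105,-120,-127,-130,-130],"drx":[0,0,0,0,0,0,0,0,0,0],"dry":[0,0,0,0,0,0,0,0,0,0],"drz":[0,0,0,0,0,0,0,0,0,0]}' | python3 inch.py
python3 -c "
from h import *
go(541.3+.357*65,417+.934*65,168.5)
s=snap('top');z=ctrl.sense()['ee_pos'][2]+11.5;print(z,rimR(s,'b',z,68.5,(326,167),hull=False))"
```

```text
time_s: 21.25
ee_pos: [703.9, -64.3, 38.2]
eef_rot: [[-0.934, 0.357, 0.001], [0.357, 0.934, -0.0], [-0.001, 0.0, -1.0]]
contact_force: [0.5, -1.3, -0.3]
gripper_width: 0.302
gripper_force: 0.0
time_s: 21.75
ee_pos: [703.8, -64.3, 38.0]
eef_rot: [[-0.934, 0.357, 0.001], [0.357, 0.934, -0.0], [-0.001, 0.0, -1.0]]
contact_force: [-0.1, -0.6, 1.9]
gripper_width: 0.069
gripper_force: 29.9
time_s: 22.75
ee_pos: [703.1, -64.1, 166.9]
eef_rot: [[-0.934, 0.357, -0.001], [0.357, 0.934, 0.0], [0.001, -0.0, -1.0]]
contact_force: [-0.2, -0.3, -2.2]
gripper_width: 0.071
gripper_force: 29.9
at [703.1 -64.1 166.9] t 22.75 delta tool [322.7 456.7  -1.3]
177.77223643556144 [ 649.31481827 -224.05706319]
```

```bash
echo '{"sx":[3,10,19,32,45,58,73,87,102,116],"sy":[5,14,27,46,64,82,103,123,144,165],"sz":[0,0,0,0,0,0,0,0,0,0],"drx":[0,0,0,0,0,0,0,0,0,0],"dry":[0,0,0,0,0,0,0,0,0,0],"drz":[0,0,0,0,0,0,0,0,0,0]}' | python3 inch.py
echo '{"sx":[14,29,43,58,72,87,101,116,130,145],"sy":[20,41,62,82,103,124,144,165,185,206],"sz":[0,0,0,0,0,0,0,0,0,0],"drx":[0,0,0,0,0,0,0,0,0,0],"dry":[0,0,0,0,0,0,0,0,0,0],"drz":[0,0,0,0,0,0,0,0,0,0]}' | python3 inch.py
echo '{"sx":[12,23,33,42,50,56,60,62,62,62],"sy":[17,32,46,59,69,77,83,86,86,86],"sz":[0,0,0,0,0,0,0,0,0,0],"drx":[0,0,0,0,0,0,0,0,0,0],"dry":[0,0,0,0,0,0,0,0,0,0],"drz":[0,0,0,0,0,0,0,0,0,0]}' | python3 inch.py
python3 -c "
from h import *
go(541.3+.357*65,417+.934*65,102)
s=snap('top');S=snap('scene','s5.png');z=ctrl.sense()['ee_pos'][2]+11.5;print(z,rimR(s,'b',z,68.5,(148,200),hull=False))
H,C=comp(S,'b',(338,135),45);mid=C[np.argmin(C[:,0]),1]/2+C[np.argmax(C[:,0]),1]/2
print(circ(np.array([onz(S,p,z)[:2] for p in C[C[:,1]<=mid+1]])))"
```

```text
time_s: 23.8
ee_pos: [652.6, 133.9, 167.3]
eef_rot: [[-0.935, 0.356, -0.001], [0.356, 0.935, 0.0], [0.001, 0.0, -1.0]]
contact_force: [0.5, -0.0, -0.9]
gripper_width: 0.067
gripper_force: 29.9
time_s: 24.8
ee_pos: [590.3, 377.6, 167.3]
eef_rot: [[-0.935, 0.356, -0.001], [0.356, 0.935, 0.0], [0.001, -0.0, -1.0]]
contact_force: [-0.1, -0.4, -0.3]
gripper_width: 0.068
gripper_force: 29.9
time_s: 25.8
ee_pos: [565.0, 477.5, 167.4]
eef_rot: [[-0.934, 0.357, -0.0], [0.357, 0.934, -0.0], [-0.0, -0.0, -1.0]]
contact_force: [0.3, -0.6, -0.7]
gripper_width: 0.068
gripper_force: 29.9
at [565.  477.5 167.4] t 25.8 delta tool [ 0.5  0.1 65.4]
178.98904871243812 [536.14136477 413.34414515]
(np.float64(534.2220495361265), np.float64(422.4367221583249), np.float64(63.60894837088746))
```

```bash
echo '{"sx":[-2,-4,-4,-4,-4,-4,-4,-4,-4],"sy":[1,1,1,1,1,1,1,1,1],"sz":[8,20,35,47,55,60,63,65,65],"drx":[0,0,0,0,0,0,0,0,0],"dry":[0,0,0,0,0,0,0,0,0],"drz":[0,0,0,0,0,0,0,0,0]}' | python3 inch.py
echo '{"sx":[0,0,0,0],"sy":[0,0,0,0],"sz":[0,0,0,0],"drx":[0,0,0,0],"dry":[0,0,0,0],"drz":[0,0,0,0]}' | python3 inch.py 0.28
echo '{"sx":[0,0,0,0,0,0,0,0,0,0],"sy":[0,0,0,-40,-90,-140,-190,-240,-290,-320],"sz":[-15,-45,-95,-110,-110,-110,-110,-110,-110,-110],"drx":[0,0,0,0,0,0,0,0,0,0],"dry":[0,0,0,0,0,0,0,0,0,0],"drz":[0,0,0,0,0,0,0,0,0,0]}' | python3 inch.py
python3 stack.py b 114;python3 stack.py a 100; python3 m.py cde | grep ^[cde]; python3 -c "
from h import *
go(467+.357*50,13.5+.934*50,38.5)
s=snap('top','t6.png')
t=cv2.imread('pics/t6.png');S=cv2.imread('pics/s_a.png')
a=cv2.resize(t[120:260,90:320],(390,237),interpolation=3);b=cv2.resize(S[110:210,280:400],(396,330),interpolation=3)
a=cv2.copyMakeBorder(a,0,93,0,0,0);cv2.imwrite('pics/c6.png',cv2.hconcat([a,b]))"
```

```text
time_s: 26.8
ee_pos: [568.9, 477.7, 102.7]
eef_rot: [[-0.934, 0.357, 0.0], [0.357, 0.934, 0.0], [-0.0, 0.0, -1.0]]
contact_force: [-0.5, -0.3, -1.0]
gripper_width: 0.063
gripper_force: 29.9
time_s: 27.2
ee_pos: [569.0, 477.6, 102.9]
eef_rot: [[-0.934, 0.357, 0.001], [0.357, 0.934, 0.0], [-0.0, 0.001, -1.0]]
contact_force: [0.0, -0.5, -0.0]
gripper_width: 0.281
gripper_force: 0.0
time_s: 28.2
ee_pos: [453.5, 176.1, 213.8]
eef_rot: [[-0.934, 0.358, 0.002], [0.358, 0.934, -0.001], [-0.002, 0.0, -1.0]]
contact_force: [0.1, 0.8, -0.7]
gripper_width: 0.281
gripper_force: 0.0
(np.float64(542.2321525256706), np.float64(416.44234690717445), np.float64(68.23822769995029)) (np.float64(542.9860353642392), np.float64(420.4611160394656), np.float64(67.74324534879335)) (array([543.15699351, 416.68085366, 115.28277539]), np.float64(2.4778130710096193))
(np.float64(540.4541141503686), np.float64(415.3634734805903), np.float64(82.69990453573938)) (np.float64(539.388737975603), np.float64(427.25170311719916), np.float64(77.50041712351464)) (array([541.79053232, 414.8337592 , 105.20740957]), np.float64(4.54468273436769))
c [466.1  13.   52.3] [467.2  14.4  51.5] tri [466.8  13.5  50.3] 1.6680835823354832
d [664.1 122.1  38.8] [666.7 124.2  37.7] tri [665.5 122.9  50. ] 3.208816735168984
at [455.5 179.5 213.4] t 28.5 delta tool [ -69.7 -101.2  174.8]Traceback (most recent call last):
  File "m.py", line 6, in <module>
    x=rim(T,k,50,SEED['top'][k],30)
  File "h.py", line 35, in rim
    H,_=comp(s,k,seed,r);P=np.array([onz(s,p,z)[:2] for p in H]);return circ(P)
        ~~~~^^^^^^^^^^^^
  File "h.py", line 28, in comp
    i=max(best,key=lambda i:st[i,4]);m=(l==i).astype(np.uint8)
ValueError: max() iterable argument is empty
```

View pics/c6.png

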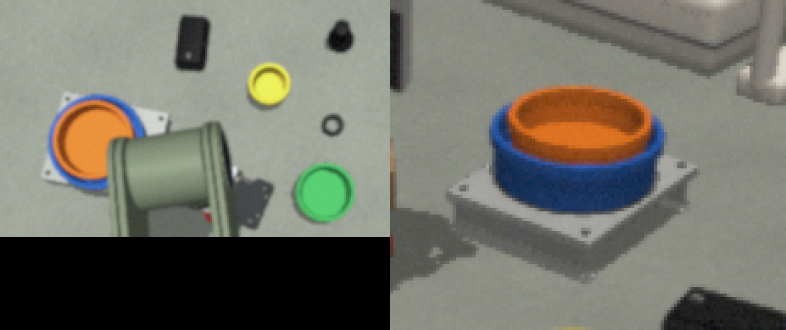

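Orange is nested level in blue, with its rim at 115 mm. Next is green.

```bash
echo '{"sx":[-70,-70,-70,-70,-70,-70,-70],"sy":[-101,-101,-101,-101,-101,-101,-101],"sz":[60,60,60,110,125,125,125],"drx":[0,0,0,0,0,0,0],"dry":[0,0,0,0,0,0,0],"drz":[0,0,0,0,0,0,0]}' | python3 inch.py 0.28
python3 -c "
from h import *
go(466.7+.357*50,13.5+.934*50,38.5)
s=snap('wrist');print(rim(s,'c',50))"
```

```text
time_s: 29.25
ee_pos: [484.8, 59.9, 87.7]
eef_rot: [[-0.935, 0.355, 0.0], [0.355, 0.935, 0.0], [-0.0, 0.0, -1.0]]
contact_force: [0.3, 0.1, 0.5]
gripper_width: 0.28
gripper_force: 0.0
at [484.8  59.9  87.7] t 29.25 delta tool [ 0.3  0.2 49.2]
(np.float64(465.3426515146111), np.float64(13.776640781722563), np.float64(53.2470947628336))
```

```bash
echo '{"sx":[0,0,0,0,0,0],"sy":[0,0,0,0,0,0],"sz":[20,36,45,49,49,49],"drx":[0,0,0,0,0,0],"dry":[0,0,0,0,0,0],"drz":[0,0,0,0,0,0]}' | python3 inch.py
echo '{"sx":[0,0,0,0,0],"sy":[0,0,0,0,0],"sz":[0,0,0,0,0],"drx":[0,0,0,0,0],"dry":[0,0,0,0,0],"drz":[0,0,0,0,0]}' | python3 inch.py 0
echo '{"sx":[0,0,0,0,0,0,0,0,0,0],"sy":[0,0,0,0,0,0,0,0,0,0],"sz":[-5,-15,-35,-60,-85,-110,-130,-138,-142,-142],"drx":[0,0,0,0,0,0,0,0,0,0],"dry":[0,0,0,0,0,0,0,0,0,0],"drz":[0,0,0,0,0,0,0,0,0,0]}' | python3 inch.py
echo '{"sx":[1,2,4,8,12,16,21,25,30,34],"sy":[4,12,25,43,65,90,115,140,165,190],"sz":[0,0,0,0,0,0,0,0,0,0],"drx":[0,0,0,0,0,0,0,0,0,0],"dry":[0,0,0,0,0,0,0,0,0,0],"drz":[0,0,0,0,0,0,0,0,0,0]}' | python3 inch.py
echo '{"sx":[5,9,14,18,23,27,30,33,36,38],"sy":[25,50,75,100,125,147,167,184,197,206],"sz":[0,0,0,0,0,0,0,0,0,0],"drx":[0,0,0,0,0,0,0,0,0,0],"dry":[0,0,0,0,0,0,0,0,0,0],"drz":[0,0,0,0,0,0,0,0,0,0]}' | python3 inch.py
echo '{"sx":[39,1,1,1],"sy":[0,9,9,9],"sz":[0,0,0,0],"drx":[0,0,0,0],"dry":[0,0,0,0],"drz":[0,0,0,0]}' | python3 inch.py | head -2
cat > air.py <<'E'
from h import *
import sys
k=sys.argv[1];z=ctrl.sense()['ee_pos'][2]+11.5;R=dict(c=53.5,d=38.5,e=23.5)[k]
s=snap('top');S=snap('scene')
print(z,rimR(s,k,z,R,(147,198),hull=False),rim(s,k,z,(147,198)))
H,C=comp(S,k,(338,130),45);mid=C[np.argmin(C[:,0]),1]/2+C[np.argmax(C[:,0]),1]/2
print(circ(np.array([onz(S,p,z)[:2] for p in C[C[:,1]<=mid+1]])))
E
python3 air.py c
python3 -c "
from h import *
go(542.5+.357*50,417.5+.934*50,116.5)"
```

```text
time_s: 29.9
ee_pos: [485.0, 59.3, 39.4]
eef_rot: [[-0.934, 0.357, 0.002], [0.357, 0.934, -0.0], [-0.002, 0.001, -1.0]]
contact_force: [-0.5, 0.1, 0.2]
gripper_width: 0.28
gripper_force: 0.0
time_s: 30.4
ee_pos: [484.3, 59.2, 38.8]
eef_rot: [[-0.934, 0.357, 0.001], [0.357, 0.934, -0.0], [-0.001, 0.0, -1.0]]
contact_force: [-0.1, -0.8, 3.4]
gripper_width: 0.071
gripper_force: 30.0
time_s: 31.4
ee_pos: [483.8, 59.3, 180.3]
eef_rot: [[-0.934, 0.357, -0.0], [0.357, 0.934, 0.0], [0.0, -0.0, -1.0]]
contact_force: [0.4, -0.1, -1.1]
gripper_width: 0.069
gripper_force: 30.0
time_s: 32.4
ee_pos: [519.5, 251.1, 179.7]
eef_rot: [[-0.935, 0.356, -0.001], [0.356, 0.935, -0.0], [0.001, -0.0, -1.0]]
contact_force: [0.3, -0.8, -1.1]
gripper_width: 0.071
gripper_force: 30.0
time_s: 33.4
ee_pos: [557.0, 457.0, 179.1]
eef_rot: [[-0.935, 0.355, -0.001], [0.355, 0.935, -0.0], [0.001, -0.001, -1.0]]
contact_force: [0.2, -0.8, -0.9]
gripper_width: 0.07
gripper_force: 30.0
time_s: 33.8
ee_pos: [560.4, 463.9, 179.8]
191.277026616911 [541.76523317 410.52851173] (np.float64(542.0746368732761), np.float64(411.54622658277765), np.float64(52.970246673330344))
(np.float64(539.7390626205231), np.float64(421.42112803454296), np.float64(44.63007730213125))
at [560.2 464.1 180.7] t 33.9 delta tool [-0.1  0.1 64.2]
```

```bash
echo '{"sx":[0,0,0,0,0,0,0,0,0],"sy":[1,1,1,1,1,1,1,1,1],"sz":[8,20,35,47,55,60,62,64,64],"drx":[0,0,0,0,0,0,0,0,0],"dry":[0,0,0,0,0,0,0,0,0],"drz":[0,0,0,0,0,0,0,0,0]}' | python3 inch.py
echo '{"sx":[0,0,0,0],"sy":[0,0,0,0],"sz":[0,0,0,0],"drx":[0,0,0,0],"dry":[0,0,0,0],"drz":[0,0,0,0]}' | python3 inch.py 0.27
echo '{"sx":[0,0,0,0,0,0,0,0,0,0],"sy":[0,0,0,-40,-90,-140,-190,-240,-290,-320],"sz":[-15,-45,-95,-110,-110,-110,-110,-110,-110,-110],"drx":[0,0,0,0,0,0,0,0,0,0],"dry":[0,0,0,0,0,0,0,0,0,0],"drz":[0,0,0,0,0,0,0,0,0,0]}' | python3 inch.py
python3 stack.py c 128;python3 stack.py b 114; python3 m.py d | grep ^[cde]; python3 -c "
from h import *
go(665+.357*35,123+.934*35,38.5)"
```

```text
time_s: 34.8
ee_pos: [561.0, 464.8, 117.2]
eef_rot: [[-0.934, 0.357, 0.001], [0.357, 0.934, 0.001], [-0.001, 0.001, -1.0]]
contact_force: [0.3, -0.3, -0.8]
gripper_width: 0.073
gripper_force: 30.0
time_s: 35.2
ee_pos: [560.8, 464.6, 116.7]
eef_rot: [[-0.934, 0.357, 0.0], [0.357, 0.934, 0.0], [-0.0, 0.0, -1.0]]
contact_force: [-0.9, 0.6, -0.4]
gripper_width: 0.272
gripper_force: 0.0
time_s: 36.2
ee_pos: [445.4, 163.2, 227.8]
eef_rot: [[-0.934, 0.358, 0.002], [0.358, 0.934, -0.001], [-0.002, 0.0, -1.0]]
contact_force: [0.6, -0.2, 1.1]
gripper_width: 0.272
gripper_force: 0.0
(np.float64(544.0662776468785), np.float64(415.618999400505), np.float64(53.31544450519407)) (np.float64(545.4268474955888), np.float64(418.1106562449999), np.float64(52.134055031456676)) (array([545.02067583, 416.10296819, 128.42118142]), np.float64(2.288397536568446))
(np.float64(541.9470845318833), np.float64(415.78379999866274), np.float64(68.55636507513915)) (np.float64(541.1099746286252), np.float64(426.22617568676225), np.float64(63.40961524009271)) (array([543.15848816, 415.3681551 , 118.43095613]), np.float64(4.060471640844542))
d [664.1 122.1  38.8] [666.7 124.2  37.7] tri [665.5 122.9  50. ] 3.208816735168984
at [447.3 166.5 227.3] t 36.5 delta tool [-218.7   71.7  189.2]
```

```bash
echo '{"sx":[-219,-219,-219,-219,-219,-219,-219,-219,-219],"sy":[72,72,72,72,72,72,72,72,72],"sz":[30,30,30,30,60,110,138,138,138],"drx":[0,0,0,0,0,0,0,0,0],"dry":[0,0,0,0,0,0,0,0,0],"drz":[0,0,0,0,0,0,0,0,0]}' | python3 inch.py 0.28
python3 -c "
from h import *
go(665+.357*35,123+.934*35,38.5)
s=snap('wrist');print(rim(s,'d',50))"
```

```text
time_s: 37.4
ee_pos: [676.9, 156.0, 88.0]
eef_rot: [[-0.935, 0.355, -0.001], [0.355, 0.935, 0.0], [0.001, -0.0, -1.0]]
contact_force: [0.6, -0.1, 0.0]
gripper_width: 0.281
gripper_force: 0.0
at [676.9 156.   88. ] t 37.4 delta tool [-0.7 -0.1 49.5]
(np.float64(664.6240158773353), np.float64(124.0362731635978), np.float64(38.879819092574316))
```

```bash
echo '{"sx":[-1,-1,-1,-1,-1,-1],"sy":[0,0,0,0,0,0],"sz":[20,36,45,49,49,49],"drx":[0,0,0,0,0,0],"dry":[0,0,0,0,0,0],"drz":[0,0,0,0,0,0]}' | python3 inch.py
echo '{"sx":[0,0,0,0,0],"sy":[0,0,0,0,0],"sz":[0,0,0,0,0],"drx":[0,0,0,0,0],"dry":[0,0,0,0,0],"drz":[0,0,0,0,0]}' | python3 inch.py 0
echo '{"sx":[0,0,0,0,0,0,0,0,0,0],"sy":[0,0,0,0,0,0,0,0,0,0],"sz":[-5,-15,-35,-60,-85,-115,-140,-152,-156,-156],"drx":[0,0,0,0,0,0,0,0,0,0],"dry":[0,0,0,0,0,0,0,0,0,0],"drz":[0,0,0,0,0,0,0,0,0,0]}' | python3 inch.py
echo '{"sx":[2,7,15,26,39,52,67,83,98,113],"sy":[2,7,16,28,42,55,72,88,104,120],"sz":[0,0,0,0,0,0,0,0,0,0],"drx":[0,0,0,0,0,0,0,0,0,0],"dry":[0,0,0,0,0,0,0,0,0,0],"drz":[0,0,0,0,0,0,0,0,0,0]}' | python3 inch.py
echo '{"sx":[15,30,44,57,69,80,90,98,103,105],"sy":[16,32,47,60,73,85,95,104,109,111],"sz":[0,0,0,0,0,0,0,0,0,0],"drx":[0,0,0,0,0,0,0,0,0,0],"dry":[0,0,0,0,0,0,0,0,0,0],"drz":[0,0,0,0,0,0,0,0,0,0]}' | python3 inch.py
echo '{"sx":[0,0,0],"sy":[0,0,0],"sz":[0,0,0],"drx":[0,0,0],"dry":[0,0,0],"drz":[0,0,0]}' | python3 inch.py | head -2
python3 air.py d
python3 -c "
from h import *
go(544+.357*35,416.7+.934*35,130.5)"
```

```text
time_s: 38.05
ee_pos: [678.2, 154.4, 40.2]
eef_rot: [[-0.934, 0.357, 0.001], [0.357, 0.934, 0.0], [-0.001, 0.0, -1.0]]
contact_force: [0.4, -0.2, -0.9]
gripper_width: 0.285
gripper_force: 0.0
time_s: 38.55
ee_pos: [678.2, 154.5, 40.1]
eef_rot: [[-0.934, 0.357, 0.001], [0.357, 0.934, 0.0], [-0.001, 0.001, -1.0]]
contact_force: [-0.1, 0.2, 2.5]
gripper_width: 0.075
gripper_force: 28.6
time_s: 39.55
ee_pos: [677.5, 154.3, 195.3]
eef_rot: [[-0.934, 0.357, -0.0], [0.357, 0.934, -0.0], [0.0, -0.0, -1.0]]
contact_force: [-0.1, 0.7, -0.2]
gripper_width: 0.076
gripper_force: 28.6
time_s: 40.55
ee_pos: [613.6, 309.2, 195.6]
eef_rot: [[-0.935, 0.356, 0.0], [0.356, 0.935, 0.0], [0.0, 0.0, -1.0]]
contact_force: [-0.5, 0.3, -0.3]
gripper_width: 0.074
gripper_force: 28.6
time_s: 41.55
ee_pos: [556.2, 448.6, 195.3]
eef_rot: [[-0.934, 0.356, -0.0], [0.356, 0.934, -0.0], [0.0, -0.0, -1.0]]
contact_force: [0.8, 0.3, -0.1]
gripper_width: 0.075
gripper_force: 28.6
time_s: 41.85
ee_pos: [556.8, 447.3, 195.5]
206.97404010669268 [542.60174172 411.49082786] (np.float64(538.7837367510465), np.float64(399.7732029069731), np.float64(32.727733907951084))
(np.float64(543.1130632299086), np.float64(412.4079548849636), np.float64(34.021432713365044))
at [556.8 447.4 195.5] t 41.95 delta tool [ 1.   1.7 65. ]
```

```bash
echo '{"sx":[0,0,0,0,0,0,0,0,0],"sy":[3,3,3,3,3,3,3,3,3],"sz":[8,20,35,47,55,60,62,64,64],"drx":[0,0,0,0,0,0,0,0,0],"dry":[0,0,0,0,0,0,0,0,0],"drz":[0,0,0,0,0,0,0,0,0]}' | python3 inch.py
echo '{"sx":[0,0,0,0],"sy":[0,0,0,0],"sz":[0,0,0,0],"drx":[0,0,0,0],"dry":[0,0,0,0],"drz":[0,0,0,0]}' | python3 inch.py 0.24
echo '{"sx":[0,0,0,-30,-50,-70,-70,-70,-70,-70],"sy":[0,0,0,-40,-90,-140,-190,-240,-290,-340],"sz":[-15,-45,-95,-110,-110,-110,-110,-110,-110,-110],"drx":[0,0,0,0,0,0,0,0,0,0],"dry":[0,0,0,0,0,0,0,0,0,0],"drz":[0,0,0,0,0,0,0,0,0,0]}' | python3 inch.py
echo '{"sx":[0,0,0],"sy":[-50,-100,-100],"sz":[0,0,0],"drx":[0,0,0],"dry":[0,0,0],"drz":[0,0,0]}' | python3 inch.py | head -2
python3 stack.py d 142;python3 stack.py c 128; python3 m.py e | grep ^[cde]; python3 -c "
from h import *
go(425.3+.357*20,208+.934*20,38.5)"
```

```text
time_s: 42.85
ee_pos: [557.9, 451.1, 132.2]
eef_rot: [[-0.934, 0.357, 0.001], [0.357, 0.934, 0.001], [-0.001, 0.001, -1.0]]
contact_force: [0.0, -0.2, -0.8]
gripper_width: 0.074
gripper_force: 28.6
time_s: 43.25
ee_pos: [557.7, 450.8, 131.7]
eef_rot: [[-0.934, 0.357, 0.0], [0.357, 0.934, 0.0], [-0.0, 0.0, -1.0]]
contact_force: [-0.6, 0.4, -0.1]
gripper_width: 0.243
gripper_force: 0.0
time_s: 44.25
ee_pos: [504.4, 115.0, 243.0]
eef_rot: [[-0.934, 0.357, 0.002], [0.357, 0.934, -0.0], [-0.002, 0.001, -1.0]]
contact_force: [0.4, -0.8, 0.6]
gripper_width: 0.239
gripper_force: 0.0
time_s: 44.55
ee_pos: [468.1, 18.7, 242.9]
(np.float64(543.5271054205657), np.float64(415.076344373217), np.float64(40.19037271318968)) (np.float64(545.4269541000648), np.float64(419.0091568142348), np.float64(39.21566147024098)) (array([544.92918494, 415.75342408, 142.73411856]), np.float64(3.3955647696662745))
(np.float64(543.517320278449), np.float64(414.5346726277387), np.float64(53.98807608289895)) (np.float64(544.1999653242722), np.float64(421.58908069434943), np.float64(47.736514367801874)) (array([544.8653803 , 414.72653044, 130.44071873]), np.float64(3.7909901708301406))
e [424.8 206.8  23.3] [425.6 210.1  22.2] tri [425.8 207.2  51.3] 2.424610685064979
at [469.8  24.6 241.8] t 44.85 delta tool [106.6 175.6 203.3]
```

```bash
echo '{"sx":[107,107,107,107,107,107,107,107],"sy":[175,175,175,175,175,175,175,175],"sz":[40,40,40,90,140,160,160,160],"drx":[0,0,0,0,0,0,0,0],"dry":[0,0,0,0,0,0,0,0],"drz":[0,0,0,0,0,0,0,0]}' | python3 inch.py 0.24
python3 -c "
from h import *
go(425.3+.357*20,207.5+.934*20,38.5)
s=snap('wrist','w9.png');print(rim(s,'e',50))"
```

```text
time_s: 45.65
ee_pos: [431.0, 225.8, 81.1]
eef_rot: [[-0.935, 0.354, -0.002], [0.354, 0.935, -0.001], [0.002, -0.002, -1.0]]
contact_force: [0.4, 0.4, 1.5]
gripper_width: 0.241
gripper_force: 0.0
at [431.  225.8  81.1] t 45.65 delta tool [-1.3  1.  42.6]
(np.float64(423.34480108735295), np.float64(209.07836754563996), np.float64(24.10136242584758))
```

View pics/w9.png

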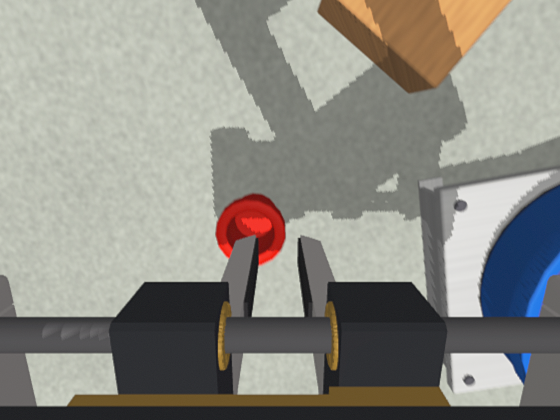

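The red bowl is at (250,228), with the left finger over its opening, as planned.

```bash
echo '{"sx":[0,0,0,0,0,0],"sy":[1,1,1,1,1,1],"sz":[20,33,40,43,43,43],"drx":[0,0,0,0,0,0],"dry":[0,0,0,0,0,0],"drz":[0,0,0,0,0,0]}' | python3 inch.py
echo '{"sx":[0,0,0,0,0],"sy":[0,0,0,0,0],"sz":[0,0,0,0,0],"drx":[0,0,0,0,0],"dry":[0,0,0,0,0],"drz":[0,0,0,0,0]}' | python3 inch.py 0
echo '{"sx":[0,0,0,0,0,0,0,0,0,0],"sy":[0,0,0,0,0,0,0,0,0,0],"sz":[-5,-15,-35,-60,-90,-120,-150,-167,-172,-172],"drx":[0,0,0,0,0,0,0,0,0,0],"dry":[0,0,0,0,0,0,0,0,0,0],"drz":[0,0,0,0,0,0,0,0,0,0]}' | python3 inch.py
echo '{"sx":[0,-1,-2,-4,-6,-9,-11,-14,-17,-19],"sy":[2,7,15,27,40,55,72,90,108,125],"sz":[0,0,0,0,0,0,0,0,0,0],"drx":[0,0,0,0,0,0,0,0,0,0],"dry":[0,0,0,0,0,0,0,0,0,0],"drz":[0,0,0,0,0,0,0,0,0,0]}' | python3 inch.py
echo '{"sx":[-3,-5,-8,-10,-12,-14,-16,-17,-18,-18],"sy":[17,34,50,64,77,89,99,106,111,113],"sz":[0,0,0,0,0,0,0,0,0,0],"drx":[0,0,0,0,0,0,0,0,0,0],"dry":[0,0,0,0,0,0,0,0,0,0],"drz":[0,0,0,0,0,0,0,0,0,0]}' | python3 inch.py
echo '{"sx":[0,0,0],"sy":[0,0,0],"sz":[0,0,0],"drx":[0,0,0],"dry":[0,0,0],"drz":[0,0,0]}' | python3 inch.py | head -2
python3 air.py e
python3 -c "
from h import *
go(544.2+.357*20,416.8+.934*20,144.5)"
```

```text
time_s: 46.3
ee_pos: [432.6, 225.9, 39.1]
eef_rot: [[-0.934, 0.357, 0.001], [0.357, 0.934, 0.0], [-0.001, 0.001, -1.0]]
contact_force: [0.0, 0.4, -0.7]
gripper_width: 0.238
gripper_force: 0.0
time_s: 46.8
ee_pos: [432.4, 226.1, 38.9]
eef_rot: [[-0.934, 0.357, 0.001], [0.357, 0.934, 0.0], [-0.001, 0.001, -1.0]]
contact_force: [0.5, 0.6, 3.3]
gripper_width: 0.093
gripper_force: 31.2
time_s: 47.8
ee_pos: [432.4, 226.0, 211.3]
eef_rot: [[-0.934, 0.357, 0.002], [0.357, 0.934, 0.001], [-0.001, 0.001, -1.0]]
contact_force: [-0.2, 0.7, -0.9]
gripper_width: 0.091
gripper_force: 31.2
time_s: 48.8
ee_pos: [495.1, 337.6, 210.0]
eef_rot: [[-0.934, 0.356, -0.0], [0.356, 0.934, 0.0], [0.0, -0.0, -1.0]]
contact_force: [-0.3, -0.3, 0.1]
gripper_width: 0.092
gripper_force: 31.2
time_s: 49.8
ee_pos: [551.6, 435.4, 210.2]
eef_rot: [[-0.934, 0.357, -0.0], [0.357, 0.934, -0.0], [0.0, -0.0, -1.0]]
contact_force: [-0.2, 0.5, -0.2]
gripper_width: 0.094
gripper_force: 31.2
time_s: 50.1
ee_pos: [551.4, 434.7, 210.6]
at [551.4 434.8 210.7] t 50.2 delta tool [ 0.4  0.6 66.2]Traceback (most recent call last):
  File "air.py", line 5, in <module>
    print(z,rimR(s,k,z,R,(147,198),hull=False),rim(s,k,z,(147,198)))
            ~~~~^^^^^^^^^^^^^^^^^^^^^^^^^^^^^^
  File "h.py", line 40, in rimR
    H=comp(s,k,seed,r)[0 if hull else 1];P=np.array([onz(s,p,z)[:2] for p in H])
      ~~~~^^^^^^^^^^^^
  File "h.py", line 28, in comp
    i=max(best,key=lambda i:st[i,4]);m=(l==i).astype(np.uint8)
ValueError: max() iterable argument is empty
```

```bash
echo '{"sx":[0,0,0,0,0,0,0,0,0],"sy":[1,1,1,1,1,1,1,1,1],"sz":[8,20,35,47,56,62,64,66,66],"drx":[0,0,0,0,0,0,0,0,0],"dry":[0,0,0,0,0,0,0,0,0],"drz":[0,0,0,0,0,0,0,0,0]}' | python3 inch.py
echo '{"sx":[0,0,0,0],"sy":[0,0,0,0],"sz":[0,0,0,0],"drx":[0,0,0,0],"dry":[0,0,0,0],"drz":[0,0,0,0]}' | python3 inch.py 0.22
echo '{"sx":[0,0,0,30,50,50,50,50,50,50],"sy":[0,0,0,-40,-90,-140,-190,-240,-290,-340],"sz":[-15,-45,-85,-85,-85,-85,-85,-85,-85,-85],"drx":[0,0,0,0,0,0,0,0,0,0],"dry":[0,0,0,0,0,0,0,0,0,0],"drz":[0,0,0,0,0,0,0,0,0,0]}' | python3 inch.py
echo '{"sx":[0,0,0],"sy":[-50,-100,-100],"sz":[0,0,0],"drx":[0,0,0],"dry":[0,0,0],"drz":[0,0,0]}' | python3 inch.py 0 | head -2
python3 stack.py e 156;python3 stack.py d 142; python3 -c "
from h import *
go(494,-342.3,95)
s=snap('top','t9.png')
t=cv2.imread('pics/t9.png');S=cv2.imread('pics/s_e.png')
a=cv2.resize(t[150:260,90:220],(390,330),interpolation=3);b=cv2.resize(S[110:210,280:400],(396,330),interpolation=3)
cv2.imwrite('pics/c9.png',cv2.hconcat([a,b]))"
```

```text
time_s: 51.1
ee_pos: [552.3, 436.3, 145.2]
eef_rot: [[-0.934, 0.357, 0.001], [0.357, 0.934, 0.001], [-0.001, 0.001, -1.0]]
contact_force: [-0.4, -0.1, -1.5]
gripper_width: 0.092
gripper_force: 31.2
time_s: 51.5
ee_pos: [552.0, 436.0, 144.6]
eef_rot: [[-0.934, 0.357, 0.0], [0.357, 0.934, 0.0], [-0.0, 0.0, -1.0]]
contact_force: [-1.2, -0.3, 0.5]
gripper_width: 0.219
gripper_force: 0.0
time_s: 52.5
ee_pos: [384.6, 138.1, 230.8]
eef_rot: [[-0.935, 0.356, 0.003], [0.356, 0.935, -0.0], [-0.003, 0.001, -1.0]]
contact_force: [-0.0, -0.9, 0.3]
gripper_width: 0.221
gripper_force: 0.0
time_s: 52.8
ee_pos: [348.6, 41.5, 230.7]
(np.float64(545.1121368953899), np.float64(412.9108032989715), np.float64(22.400591514264296)) (np.float64(545.7800107319706), np.float64(420.0670674388165), np.float64(21.689147290121245)) (array([546.46929537, 413.12194274, 158.3519579 ]), np.float64(3.803017814895576))
(np.float64(543.5380449616476), np.float64(415.10182964943976), np.float64(40.048594191003176)) (np.float64(544.5067391683989), np.float64(421.60446779889327), np.float64(34.448246895805745)) (array([544.92724028, 415.41444992, 144.05647446]), np.float64(3.772445933103553))
at [350.1  46.9 230.3] t 53.0 delta tool [-272.7 -312.7  135.4]
```

View pics/c9.png

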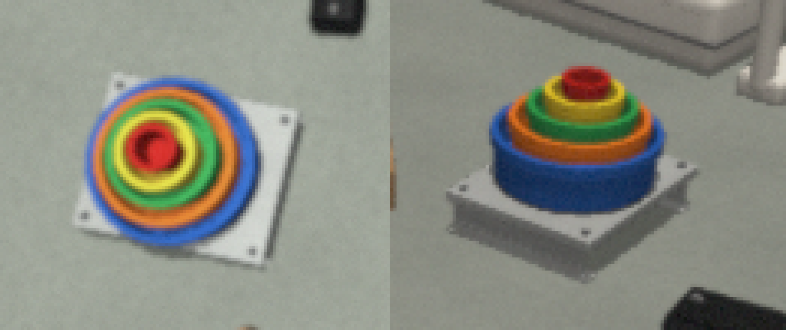

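All five bowls are nested level and concentric, with red on top at about (155,148) in the crop. Next is the tally lever.

```bash
echo '{"sx":[-269,-269,-269,-269,-269,-269,-269,-269,-269,-269],"sy":[-312,-312,-312,-312,-312,-312,-312,-312,-312,-312],"sz":[60,60,60,60,90,120,120,120,120,120],"drx":[0,0,0,0,0,0,0,0,0,0],"dry":[0,0,0,0,0,0,0,0,0,0],"drz":[0,0,0,0,0,0,0,0,0,0]}' | python3 inch.py 0
echo '{"sx":[0,0],"sy":[0,0],"sz":[0,0],"drx":[0,0],"dry":[0,0],"drz":[0,0]}' | python3 inch.py
python3 -c "
from h import *
go(491,-340,90)
s=snap('wrist','w10.png');H=comp(s,'t',proj(s,[494,-342,75]),40)[0];print(proj(s,[494,-342,75]),H.mean(0),onz(s,H.mean(0),75),[onz(s,p,75)[:2].round() for p in H[::3]])"
```

```text
time_s: 54.05
ee_pos: [490.6, -341.8, 105.6]
eef_rot: [[-0.935, 0.356, -0.003], [0.356, 0.935, 0.003], [0.004, 0.001, -1.0]]
contact_force: [0.6, 0.2, -0.8]
gripper_width: 0.007
gripper_force: 0.0
time_s: 54.25
ee_pos: [490.4, -339.4, 109.7]
eef_rot: [[-0.935, 0.354, 0.0], [0.354, 0.935, 0.0], [0.0, 0.0, -1.0]]
contact_force: [1.0, -0.5, 1.4]
gripper_width: 0.002
gripper_force: 0.0
at [ 490.4 -339.4  109.7] t 54.25 delta tool [-0.8 -0.4 19.7]
[276.61466697 236.79523577] [271.5 229. ] [ 487.54468896 -343.25619829   75.        ] [array([ 478., -334.]), array([ 494., -331.]), array([ 502., -343.]), array([ 490., -355.]), array([ 480., -355.]), array([ 477., -336.])]
```

View pics/w10.png

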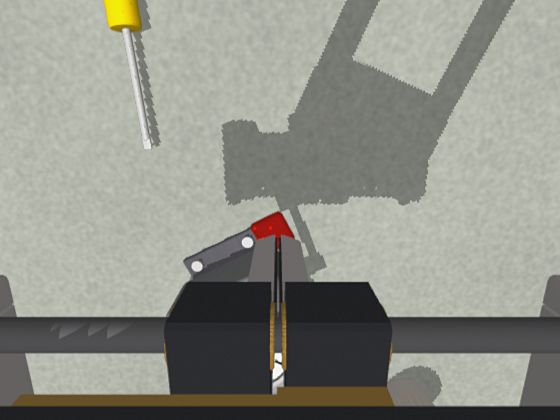

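The shut fingers are over the red pad at (272,229). First press, watching the force.

```bash
echo '{"sx":[0,0,0,0,0,0,0,0,0],"sy":[0,0,0,0,0,0,0,0,0],"sz":[15,30,40,48,56,62,64,64,64],"drx":[0,0,0,0,0,0,0,0,0],"dry":[0,0,0,0,0,0,0,0,0],"drz":[0,0,0,0,0,0,0,0,0]}' | python3 inch.py
echo '{"sx":[0,0,0,0],"sy":[0,0,0,0],"sz":[1,2,2,2],"drx":[0,0,0,0],"dry":[0,0,0,0],"drz":[0,0,0,0]}' | python3 inch.py
```

```text
time_s: 55.2
ee_pos: [487.6, -340.7, 45.8]
eef_rot: [[-0.934, 0.357, -0.004], [0.357, 0.934, 0.002], [0.004, 0.0, -1.0]]
contact_force: [-7.0, 2.9, 9.7]
gripper_width: 0.007
gripper_force: 5.6
time_s: 55.6
ee_pos: [487.6, -340.8, 45.5]
eef_rot: [[-0.934, 0.357, -0.004], [0.357, 0.934, 0.002], [0.004, 0.0, -1.0]]
contact_force: [-8.8, 3.9, 18.3]
gripper_width: 0.004
gripper_force: 9.9
```

It reached the stop, with the force at 18 N and z no longer changing. I'll release and check the pointer.

```bash
echo '{"sx":[0,0,0,0,0,0],"sy":[0,0,0,0,0,0],"sz":[-8,-16,-26,-38,-38,-38],"drx":[0,0,0,0,0,0],"dry":[0,0,0,0,0,0],"drz":[0,0,0,0,0,0]}' | python3 inch.py
cat > dial.py <<'E'
from h import *
import sys
c=[]
for n,(x,y,w,h) in dict(top=(385,180,50,45),scene=(155,285,85,85)).items():
    s=snap(n);f=cv2.cvtColor(s['frame'],cv2.COLOR_RGB2BGR)[y:y+h,x:x+w];c.append(cv2.resize(f,(390,390),interpolation=3))
cv2.imwrite('pics/'+sys.argv[1],cv2.hconcat(c))
# pointer angle on rectified dial (scene)
S=s;C=np.array([574.8,-398,66])
E
python3 dial.py d1.png; python3 -c "
from h import *
go(491,-340,83)"
```

```text
time_s: 56.2
ee_pos: [489.7, -341.5, 81.6]
eef_rot: [[-0.934, 0.357, 0.001], [0.357, 0.934, -0.001], [-0.001, -0.0, -1.0]]
contact_force: [0.5, -0.5, 0.1]
gripper_width: 0.004
gripper_force: 0.0
at [ 489.  -340.9   80.6] t 56.3 delta tool [-1.5  1.6 -2.4]
```

View pics/d1.png

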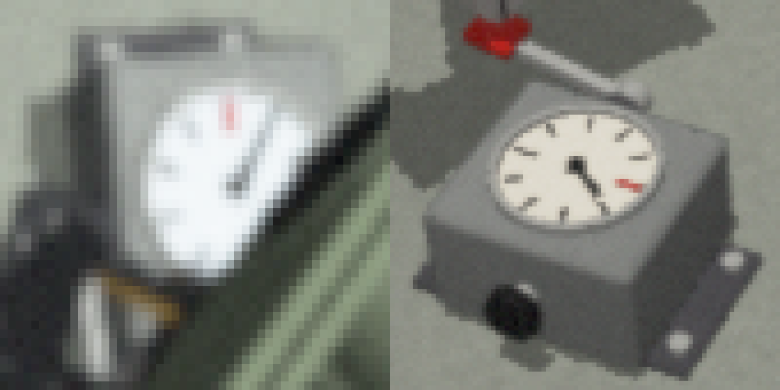

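The pointer is on the first mark past red, so one full press counts one. I'll repeat the same stroke twice, then check.

```bash
echo '{"sx":[0,0,0,0,0,0],"sy":[0,0,0,0,0,0],"sz":[12,24,33,38,38,38],"drx":[0,0,0,0,0,0],"dry":[0,0,0,0,0,0],"drz":[0,0,0,0,0,0]}' | python3 inch.py | egrep 'ee_|cont'
echo '{"sx":[0,0,0,0,0,0],"sy":[0,0,0,0,0,0],"sz":[-8,-16,-26,-38,-38,-38],"drx":[0,0,0,0,0,0],"dry":[0,0,0,0,0,0],"drz":[0,0,0,0,0,0]}' | python3 inch.py | egrep 'ee_|cont'
echo '{"sx":[0,0,0,0,0,0],"sy":[0,0,0,0,0,0],"sz":[12,24,33,38,38,38],"drx":[0,0,0,0,0,0],"dry":[0,0,0,0,0,0],"drz":[0,0,0,0,0,0]}' | python3 inch.py | egrep 'ee_|cont'
echo '{"sx":[0,0,0,0,0,0],"sy":[0,0,0,0,0,0],"sz":[-8,-16,-26,-38,-38,-38],"drx":[0,0,0,0,0,0],"dry":[0,0,0,0,0,0],"drz":[0,0,0,0,0,0]}' | python3 inch.py | egrep 'ee_|cont'
cat >> dial.py <<'E'
# angle of the darkest direction about the dial centre, clockwise from the red mark, seen in the dial plane
g=S['frame'].astype(int)
def prof(C,r,f): 
    return np.array([f(g[tuple(np.round(proj(S,C+[r*np.cos(a),-r*np.sin(a),0])).astype(int)[::-1])]) for a in np.arange(0,2*np.pi,np.pi/36)])
dk=sum(prof(C,r,lambda p:p.sum()) for r in (8,11,14));rd=sum(prof(C,r,lambda p:p[0]-p[1]) for r in (18,20,22))
print('marks',((np.argmin(dk)-np.argmax(rd))*np.pi/36%(2*np.pi))/.628)
E
python3 dial.py d3.png
```

```text
ee_pos: [488.8, -342.5, 45.7]
contact_force: [-6.7, 3.1, 19.3]
ee_pos: [489.0, -340.6, 80.8]
contact_force: [-0.2, -0.3, -0.4]
ee_pos: [488.5, -342.0, 45.5]
contact_force: [-7.5, 2.9, 20.3]
ee_pos: [488.9, -340.6, 80.8]
contact_force: [-0.0, 0.0, 0.5]
marks 3.751902054446409
```

View pics/d3.png

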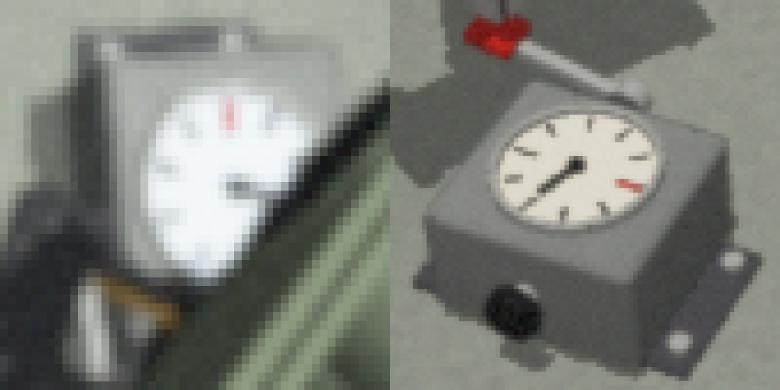

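The pointer is on mark 3: in the scene crop, red is at (630,185) and the pointer is toward (530,205). Two more presses, then back off.

```bash
echo '{"sx":[0,0,0,0,0,0],"sy":[0,0,0,0,0,0],"sz":[12,24,33,38,38,38],"drx":[0,0,0,0,0,0],"dry":[0,0,0,0,0,0],"drz":[0,0,0,0,0,0]}' | python3 inch.py | egrep 'ee_|cont'
echo '{"sx":[0,0,0,0,0,0],"sy":[0,0,0,0,0,0],"sz":[-8,-16,-26,-38,-38,-38],"drx":[0,0,0,0,0,0],"dry":[0,0,0,0,0,0],"drz":[0,0,0,0,0,0]}' | python3 inch.py | egrep 'ee_|cont'
echo '{"sx":[0,0,0,0,0,0],"sy":[0,0,0,0,0,0],"sz":[12,24,33,38,38,38],"drx":[0,0,0,0,0,0],"dry":[0,0,0,0,0,0],"drz":[0,0,0,0,0,0]}' | python3 inch.py | egrep 'ee_|cont'
echo '{"sx":[0,0,0,0,0,0,0,0],"sy":[0,0,0,0,0,0,0,0],"sz":[-8,-16,-26,-38,-60,-100,-150,-150],"drx":[0,0,0,0,0,0,0,0],"dry":[0,0,0,0,0,0,0,0],"drz":[0,0,0,0,0,0,0,0]}' | python3 inch.py | egrep 'ee_|cont'
echo '{"sx":[0,0,0,0,0,0,0],"sy":[50,100,150,200,250,300,300],"sz":[0,0,0,0,0,0,0],"drx":[0,0,0,0,0,0,0],"dry":[0,0,0,0,0,0,0],"drz":[0,0,0,0,0,0,0]}' | python3 inch.py | head -2
python3 - <<'E'
from h import *
S=snap('scene');g=cv2.resize(S['frame'],None,fx=4,fy=4,interpolation=2).astype(int)
c=np.array([155+187/4.588,285+165/4.588])*4
# crop-measured mark offsets (px of the 4.588x crop) from the centre, marks 0..9
M=np.array([[53,20],[27,43],[-12,50],[-47,40],[-66,14],[-51,-13],[-20,-36],[14,-42],[49,-30],[63,-8]])*4/4.588
for k,m in enumerate(M):
    v=[g[tuple((c+f*m).round().astype(int)[::-1])].sum() for f in (.3,.4,.5,.6,.7)];print(k,int(np.mean(v)))
T=snap('top');h=T['frame'].astype(int)
C=np.array([574.8,-398,66]);u=np.array([414.8,201.4])
H=cv2.resize(T['frame'],None,fx=4,fy=4,interpolation=2).astype(int)
for k in range(10):
    a=.628*k-.02;d=np.array([np.sin(a),-np.cos(a)]);print('top',k,int(np.mean([H[tuple(((u+.5+r*d)*4).round().astype(int)[::-1])].sum() for r in (3,4,5,6)])))
E
python3 stack.py e 156; python3 stack.py a 100
```

```text
ee_pos: [488.6, -342.1, 45.6]
contact_force: [-7.3, 1.7, 19.0]
ee_pos: [489.1, -340.7, 80.9]
contact_force: [0.1, -0.5, -0.4]
ee_pos: [488.6, -342.0, 45.6]
contact_force: [-8.1, 1.1, 19.8]
ee_pos: [493.0, -344.1, 201.4]
contact_force: [0.1, -1.5, 0.8]
time_s: 62.1
ee_pos: [596.6, -54.5, 191.9]
0 634
1 644
2 644
3 643
4 645
5 253
6 635
7 645
8 647
9 643
top 0 728
top 1 725
top 2 727
top 3 729
top 4 708
top 5 563
top 6 726
top 7 730
top 8 727
top 9 728
(np.float64(545.19402250574), np.float64(413.49741407982395), np.float64(22.311711122530973)) (np.float64(545.7800107319706), np.float64(420.0670674388165), np.float64(21.689147290121245)) (array([546.42830371, 413.68102009, 158.1689288 ]), np.float64(3.4688044639655433))
(np.float64(539.7631118640381), np.float64(414.4440917419779), np.float64(83.30637816144547)) (np.float64(535.7765515346636), np.float64(421.4806410724648), np.float64(83.55821946291901)) (array([539.14135722, 412.9007968 , 104.43139844]), np.float64(0.12603348681422827))
```

Both views read mark 5 and the stack is unchanged. I'm handing in.

```bash
python3 -c "
from rig import ctrl
print(ctrl.close_job())"
```

```text
the job is handed in; nothing more can be done
None
```

The job is handed in: all five bowls are nested in size order on the pad, blue at the bottom (about 3 mm off the pad's centre), and the tally pointer reads 5 in both camera views after five full presses.

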